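Settle the obsidian balls in the bin under the chute

ROBOT

A 6-joint arm with a two-finger parallel gripper is mounted at the origin on the work surface. World frame = base frame: x ahead of the robot, y to its left, z up, the work surface at z = 0. Lengths are in m, angles in rad, forces in N, time in s.
With the tool pointing down it reaches from about 0.375 to 0.825 m from the base axis. Payload 5.5 kg.
Tool frame: the origin (TCP) lies on the centre line of the jaws, within the pads' length; the fingertips stand 8 mm ahead of it and the grasp point (between the pads) lies 11 mm behind it; x points along the fingers, y is the direction in which the jaws open and shut, and the axes are right-handed (so a half turn about x gives the same grasp; the last joint's range is limited). The gripper opens to 85 mm and grips with 20 to 120 N. Pads are 22 mm wide; open, the fingers measure 114 mm over their backs; the gripper's body (76 mm by 85 mm) begins 54 mm behind the grasp point. The pads swing forward as they close: fully open they stand 13 mm farther back than shut.
Start: joints at [-1.206, 0.314, -0.047, 1.21, 0, 1.571], TCP at [0.214, -0.561, 0.239] pointing down, gripper open.
Joint ranges: [-2.67, 2.67], [-0.69, 1.73], [-1.03, 1.25], [-2.08, 2.16], [-1.42, 1.45], [-3.14, 3.14]. Speed limits (rad/s): [2.39, 2.39, 3.01, 3.14, 3.14, 3.14].

INTERFACE

Orientations are given as a unit quaternion [w, x, y, z].
In Python, from bench import bot gives the robot as it stands.
- The arm moves only by the tool send_rows, never from a script. Its argument "moves" is a list of rows, each an object with "dp": the shift along the tool's x, y, z in mm, a list of three; "rot": the turn, a rotation vector about the tool's x, y, z in rad, a list of three; "hand": the finger opening in mm, from 0 to 85.4. A call has exactly 8 rows; each row is the pose to reach, as a shift and turn from the pose commanded when the call began, along the tool's axes at that moment; what a row does not reach only later rows make up. A row lasts 1/10 s, in which the tool goes at most 50 mm and 8.59 degrees, less where a joint would pass 70% of its speed; a pose out of reach is approached as far as the arm can. A call with a gripper value outside its range is refused whole. The fingers move at their own pace and stop on an object; "force" is the grip in N (left out, the last holds). Time passes only in rows, so rows that repeat a pose let the fingers close, or fill a call up. It gives the time, the measured TCP pose, the force and the opening at its end, in the units of the state.
- bot.observe(): the state, without advancing time (a new reading comes with each control period).
- bot.get_image(name): name is "scene" or "top" or "wrist"; returns (picture, depth): 420x560x3 uint8, red, green, blue; 420x560 float32, m along the optical axis (not along the pixel's ray), 0 where there is no reading.
- bot.camera_model(name): a dict with "fx", "fy", "cx", "cy" (pixels), "extrinsics" (4x4, takes a point from camera to world coordinates). Camera axes: x right, y up, looking along -z (the intrinsics and any distortion apply to the point x, -y, -z); pixel columns grow to the right and rows downward; lengths in m; the calibration is good to about 2 mm. A picture is of the moment at which its call begins: read the wrist's pose just before it. camera_model takes no time and is no camera call; for the wrist camera it gives the pose at the moment of the call.
- bot.close_job(): hands the job in, once; it reports no verdict.
Trained networks look in the newest picture that a camera, given by its name, has taken for a name from the list of things; names that differ only in an ending like _2 or _b are one class to them, and where a whole thing is asked for, a point or a joint stands for the part that bears it (a point fixed in the world has none). Each returns a list of dicts, best first, with "p" (0 to 1); they miss things now and then, are a little off and sometimes report something else, mostly with a low value. They report only what shows in the picture. A call takes as long as a camera call.
- bot.regions_of(camera, target): "pixels" (420x560 bool, what is visible of it) and "box" ([left, top, width, height] in pixels, round what is visible of it).
The state is a dict: "clock": time; "joints": joint angles; "qvel": joint speeds; "joint_efforts": joint torques, N m; "tool_pos": TCP position; "tool_rot": TCP orientation; "contact_force": force on the tool from outside, world axes, zero at the start; "wrist_torque": the same for the moment, N m; "gripper_width": opening from 0.0 (shut) to 1.0 (fully open).
Only numpy, scipy, OpenCV 4.12 (cv2) and the standard library are available. Lean on these libraries where they do the work, as an engineer would, in place of code of your own. Each camera call takes 0.05 s, during which the arm holds its last target.

TASK

Take the two polished obsidian balls out of the grey inspection tray and set one in each of the two shallow dimples of the grey insert in the tin bin under the chute's lip, so that they can no longer roll. Be gentle: lower each ball until it rests fully in its dimple before you let go, never letting it drop or roll in, and leave the horse, the medicine bottle, the bowl and the suitcase handle where they stand.

Things in the scene. Friction and masses are not known exactly. Their poses are not given: they have to be found in the camera images.
- ball_a: polished solid black obsidian ball, 60 mm in diameter, about 0.27 kg (0.22 to 0.34); origin at its centre. At the start it lies free on the tray's flat floor and rolls if nudged. The two balls are alike and interchangeable
- ball_b: polished solid black obsidian ball, 60 mm in diameter, about 0.27 kg (0.22 to 0.34); origin at its centre. At the start it lies free on the tray's flat floor and rolls if nudged. The two balls are alike and interchangeable
- tray: open shallow tray of grey plastic, fixed, 250 (x) by 310 (y) by 22 mm high, walls and floor 5 mm thick; origin at the centre of its underside on the table, z up
- bin: shallow open tin bin, fixed, 156 (x) by 340 (y) mm, tipped 0.12 rad so that its front (-x) side, which faces the tray, is lower; origin at the centre of the underside of its floor, 30 mm above the table; x points up the slope, y along the bin, z square to its floor. Front and side walls rise to z = 35 mm, the back one to 45. A 22 mm thick grey insert covers its floor; flat top at z = 25 mm
- insert_top (a point): point on the flat top of the insert, above the bin's origin, same axes. The insert (150 by 230 mm) has two round dimples 38 mm across, 8 mm deep, at x = 0 and 120 mm apart: at y = d - 60 and d + 60 mm. It was stuck down off-centre: d, anywhere from -38 to 38 mm, shows in no pose and must be seen or felt. A seated ball rests on the dimple's rim, centre at z = 23 mm; on the flat it is at 30
- chute_lip (a point): middle of the lower edge of the lip of the clear plastic chute, 300 mm wide (y), x = 20 and z = 137 mm in the bin's frame, same axes. From the lip the chute rises towards +x at 26 degrees, so a gripper pointing straight down does not fit over the dimples: come from the bin's low front with the fingers pointing down and towards the bin's +x, 25 to 45 degrees from vertical
- bracket (a point): top of the +y one of two steel brackets that carry the bin, 6 mm thick plates at y = +-184 mm of the bin, their tops 32 mm above the bin's origin; fixed
- horse: bystander: brass horse figurine on a small base, about 150 by 48 by 135 mm high; origin under its middle
- medicine: bystander: white plastic medicine bottle, 54 mm across and 95 mm high; origin under its middle
- bowl: bystander: black obsidian bowl, 104 mm across and 45 mm high; origin under its middle
- handle: bystander: yellow plastic suitcase handle, a U lying flat, 160 by 75 by 18 mm; origin under the middle between its two ends

How it is judged:
On the way, in this order (a step that is already met when the one before it is completed fails the run):
1. one ball rests fully in a dimple while the fingers still hold it (((z of ball_a in the frame of bin between 0.044 and 0.051 m and x of ball_a in the frame of bin between -0.012 and 0.012 m and y of ball_a in the frame of bin between -0.105 and 0.105 m and contact force between the fingers and ball_a above 1 N) or (z of ball_b in the frame of bin between 0.044 and 0.051 m and x of ball_b in the frame of bin between -0.012 and 0.012 m and y of ball_b in the frame of bin between -0.105 and 0.105 m and contact force between the fingers and ball_b above 1 N))), for 0.15 s.
2. with the first ball in its dimple, the other rests fully in the other dimple while the fingers still hold it (z of ball_a in the frame of bin between 0.044 and 0.051 m and x of ball_a in the frame of bin between -0.012 and 0.012 m and y of ball_a in the frame of bin between -0.105 and 0.105 m and z of ball_b in the frame of bin between 0.044 and 0.051 m and x of ball_b in the frame of bin between -0.012 and 0.012 m and y of ball_b in the frame of bin between -0.105 and 0.105 m and (contact force between the fingers and ball_a above 1 N or contact force between the fingers and ball_b above 1 N)), for 0.15 s.
At the end, for the whole second after the job is handed in: Each ball lies at rest (under 0.02 m/s) in one dimple: its centre between 44 and 51 mm above the underside of the bin's floor (fully seated is 48 mm, on the flat top 55 mm), within 12 mm of the bin's middle line in x and within 105 mm of its middle in y (z of ball_a in the frame of bin between 0.044 and 0.051 m and x of ball_a in the frame of bin between -0.012 and 0.012 m and y of ball_a in the frame of bin between -0.105 and 0.105 m and linear speed of each of ball_a, ball_b below 0.02 m/s and z of ball_b in the frame of bin between 0.044 and 0.051 m and x of ball_b in the frame of bin between -0.012 and 0.012 m and y of ball_b in the frame of bin between -0.105 and 0.105 m); the robot touches nothing.
It fails at once if a ball, let go at the bin, drops or rolls in (faster than 0.25 m/s with no finger on it) ((linear speed of ball_a above 0.25 m/s and contact force between the fingers and ball_a below 0.05 N and distance between ball_a and bin below 0.17 m) or (linear speed of ball_b above 0.25 m/s and contact force between the fingers and ball_b below 0.05 N and distance between ball_b and bin below 0.17 m)).
It fails at once if the horse figurine is shifted by more than 30 mm (distance of horse from where it was at the start of the episode above 0.03 m).
It fails at once if the medicine bottle is shifted by more than 30 mm (distance of medicine from where it was at the start of the episode above 0.03 m).
It fails at once if the obsidian bowl is shifted by more than 30 mm (distance of bowl from where it was at the start of the episode above 0.03 m).
It fails at once if the suitcase handle is shifted by more than 30 mm (distance of handle from where it was at the start of the episode above 0.03 m).
It also fails if it takes over 72 s, if anything falls off the work surface, if the arm or the gripper's body presses on something with over 40 N, if the wrist force passes 120 N, or if a joint passes its speed limit or range.

## Working session

There is one attempt and no reset: what is moved stays moved. The work goes in short steps, Python scripts to look and compute and a tool call to move; the robot and the scene stay as the last step left them, time stands still between calls to the robot, and variables do not carry over. Pictures are saved under pics/ and viewed, and the job is handed in when it is done.

Besides the shell and the picture viewer there is one more tool, called after ">>>" by a JSON object that holds its "name" and its "arguments", one argument or row to a line. send_rows: Moves the arm, as the interface text tells. Its arguments: {"type":"object","properties":{"moves":{"type":"array"},"force":{"type":"number"}},"required":["moves"]}

```bash
ls; mkdir -p pics; python3 - <<'E'
from bench import bot
import cv2,numpy as np
print(bot.observe())
for n in ["scene","top"]:
    im,d=bot.get_image(n); cv2.imwrite(f"pics/{n}0.png",im[:,:,::-1]); np.save(f"{n}0.npy",d)
    print(n,bot.camera_model(n))
    for t in ["ball_a","bin","tray","horse","medicine","bowl","handle","insert_top","chute_lip"]:
        try:
            for r in bot.regions_of(n,t)[:3]: print(n,t,r["p"],r["box"],r["pixels"].sum())
        except Exception as e: print(t,e)
print(bot.observe()["clock"])
E
```

```text
pics
{'clock': 0.0, 'joints': array([-1.20600717e+00,  3.14219493e-01, -4.80515792e-02,  1.21021044e+00,
       -2.61630431e-06,  1.57082143e+00]), 'qvel': array([ 0.00084353,  0.00027525, -0.00074698, -0.00202502,  0.00117437,
        0.00239812]), 'joint_efforts': array([ 1.69145202e-03, -5.39600194e+01,  3.39740682e+01,  1.91227271e-02,
        4.78677885e-05, -1.89562627e-06]), 'tool_pos': array([ 0.21385244, -0.56000078,  0.23845053]), 'tool_rot': array([-0.127664  , -0.69526979, -0.12883551,  0.69548777]), 'contact_force': array([ 0.2454114 , -0.17750045, -0.02421788]), 'wrist_torque': array([0.0014902 , 0.0518468 , 0.03180986]), 'gripper_width': 1.0004097179994091}
scene {'fx': 523.1522703649241, 'fy': 523.1522703649241, 'cx': 284.41017039121834, 'cy': 195.27973339225989, 'extrinsics': array([[ 0.33314464, -0.56962281,  0.75136177,  1.58674993],
       [ 0.94283025,  0.20908079, -0.25953099, -0.33510792],
       [-0.00926054,  0.79486797,  0.60671176,  0.98440294],
       [ 0.        ,  0.        ,  0.        ,  1.        ]])}
scene ball_a 0.74 [324.3, 200.8, 22.0, 17.6] 336
s
[... 702 characters left out ...]
667781, -0.07725203,  0.38322619],
       [-0.99958053,  0.02673486,  0.01113634,  0.04920842],
       [ 0.01316466,  0.07693235,  0.9969494 ,  1.75616338],
       [ 0.        ,  0.        ,  0.        ,  1.        ]])}
top ball_a 0.6 [187.6, 194.8, 14.9, 9.2] 167
top ball_a 0.49 [223.3, 199.0, 18.2, 14.8] 174
top bin 0.92 [286.2, 119.3, 116.7, 121.3] 7346
top tray 0.97 [163.2, 164.2, 93.3, 80.4] 5038
top horse 0.68 [239.4, 127.3, 15.1, 41.9] 428
top bowl 0.57 [126.6, 178.6, 27.9, 30.0] 564
top handle 0.78 [189.9, 254.7, 22.4, 43.0] 329
top handle 0.5 [164.4, 166.1, 91.7, 80.1] 5066
top insert_top 0.65 [283.6, 115.6, 118.7, 123.7] 7118
top chute_lip 0.77 [286.2, 118.1, 118.3, 124.5] 7009
1.0
```

View pics/scene0.png

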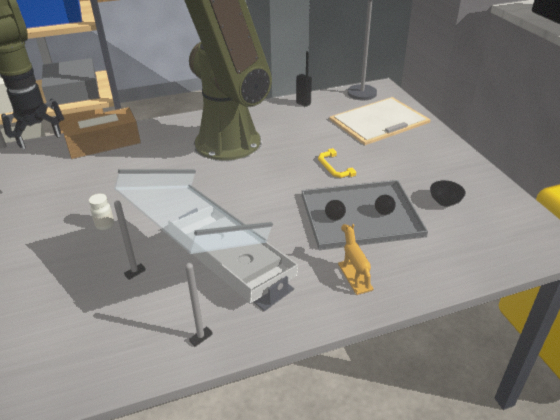

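View pics/top0.png

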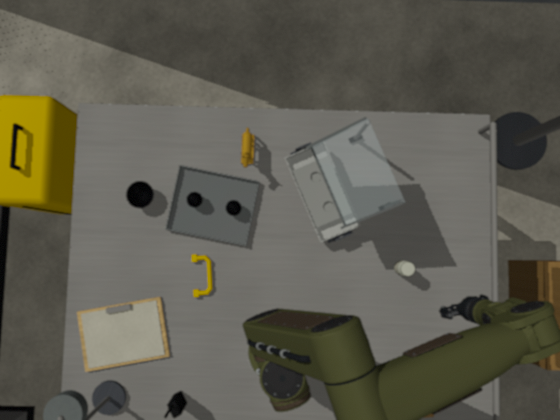

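```bash
cat > h.py <<'E'
from bench import bot
import cv2,numpy as np
from scipy.spatial.transform import Rotation as R
def unproj(cm,u,v,d):
    u=np.asarray(u,float);v=np.asarray(v,float)
    p=np.stack([(u-cm['cx'])/cm['fx']*d,-(v-cm['cy'])/cm['fy']*d,-d*np.ones_like(u)],-1)
    E=cm['extrinsics'];return p@E[:3,:3].T+E[:3,3]
def proj(cm,P):
    E=cm['extrinsics'];p=(np.asarray(P,float)-E[:3,3])@E[:3,:3]
    return np.stack([cm['cx']+cm['fx']*p[...,0]/-p[...,2],cm['cy']+cm['fy']*p[...,1]/p[...,2]],-1)
def plane(cm,u,v,z):
    E=cm['extrinsics'];a=unproj(cm,u,v,1.0);o=E[:3,3];k=(z-o[2])/(a[...,2]-o[2])
    return o+(a-o)*k[...,None]
E
python3 - <<'E'
from h import *
im=cv2.imread('pics/top0.png');c=im[105:255,275:415];cv2.imwrite('pics/topc.png',cv2.resize(c,None,fx=4,fy=4,interpolation=2))
im=cv2.imread('pics/scene0.png');c=im[160:310,110:310];cv2.imwrite('pics/scenec.png',cv2.resize(c,None,fx=4,fy=4,interpolation=2))
cm=bot.camera_model('top');d=np.load('top0.npy')
for p in [(195,200),(234,208)]:
    print(d[p[1]-4:p[1]+5,p[0]-4:p[0]+5].round(3)[::2,::2])
vv,uu=np.mgrid[150:245:12,285:360:10]
P=unproj(cm,uu,vv,d[vv,uu]);print(P[...,2].round(3))
im,dd=bot.get_image('wrist');cv2.imwrite('pics/w0.png',im[:,:,::-1])
cmw=bot.camera_model('wrist');print(cmw);s=bot.observe()
Rt=R.from_quat(s['tool_rot'],scalar_first=True).as_matrix();print(Rt.round(3));E=cmw['extrinsics']
print((Rt.T@E[:3,:3]).round(4),Rt.T@(E[:3,3]-s['tool_pos']))
E
```

```text
[[1.702 1.695 1.699 1.704 1.71 ]
 [1.695 1.696 1.707 1.704 1.709]
 [1.702 1.696 1.701 1.701 1.708]
 [1.697 1.693 1.697 1.7   1.713]
 [1.698 1.709 1.706 1.701 1.707]]
[[1.709 1.699 1.694 1.706 1.705]
 [1.7   1.7   1.696 1.705 1.697]
 [1.695 1.697 1.698 1.702 1.707]
 [1.705 1.7   1.693 1.699 1.705]
 [1.692 1.703 1.699 1.7   1.72 ]]
[[-0.002  0.042  0.038  0.184  0.193  0.206  0.223  0.241]
 [ 0.003  0.026  0.028  0.058  0.184  0.206  0.213  0.228]
 [-0.004  0.05   0.057  0.05   0.183  0.197  0.213  0.223]
 [-0.003 -0.003  0.049  0.057  0.061  0.192  0.207  0.222]
 [ 0.002  0.004  0.049  0.06   0.055  0.181  0.199  0.212]
 [-0.003  0.004  0.002  0.049  0.051  0.048  0.185  0.201]
 [ 0.006 -0.003  0.003  0.041  0.055  0.036  0.181  0.241]
 [-0.     0.004 -0.002  0.004  0.029  0.036  0.007 -0.002]]
{'fx': 374.0532889029052, 'fy': 374.0532889029052, 'cx': 284.3453193064585, 'cy': 212.17504936807353, 'extrinsics': array([[ 3.56507927e-01,  8.96625032e-01,  2.62613119e-01,
         2.82089114e-01],
       [-9.34292225e-01,  3.42023977e-01,  1.00586463e-01,
        -5.36319501e-01],
       [ 3.68357604e-04, -2.81217266e-01,  9.59644056e-01,
         3.73038713e-01],
       [ 0.00000000e+00,  0.00000000e+00,  0.00000000e+00,
         1.00000000e+00]])}
[[-0.     0.357 -0.934]
 [-0.    -0.934 -0.357]
 [-1.     0.     0.   ]]
[[-3.000e-04  2.812e-01 -9.597e-01]
 [ 1.000e+00  4.000e-04 -2.000e-04]
 [ 3.000e-04 -9.597e-01 -2.812e-01]] [-0.13373559  0.00165307 -0.0721696 ]
```

View pics/topc.png

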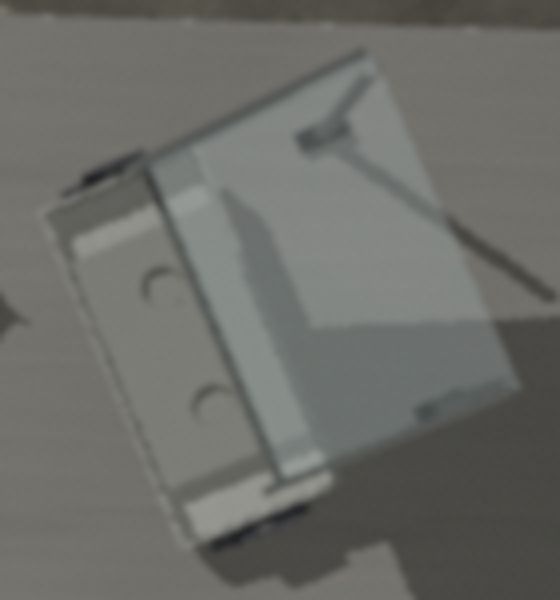

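View pics/scenec.png

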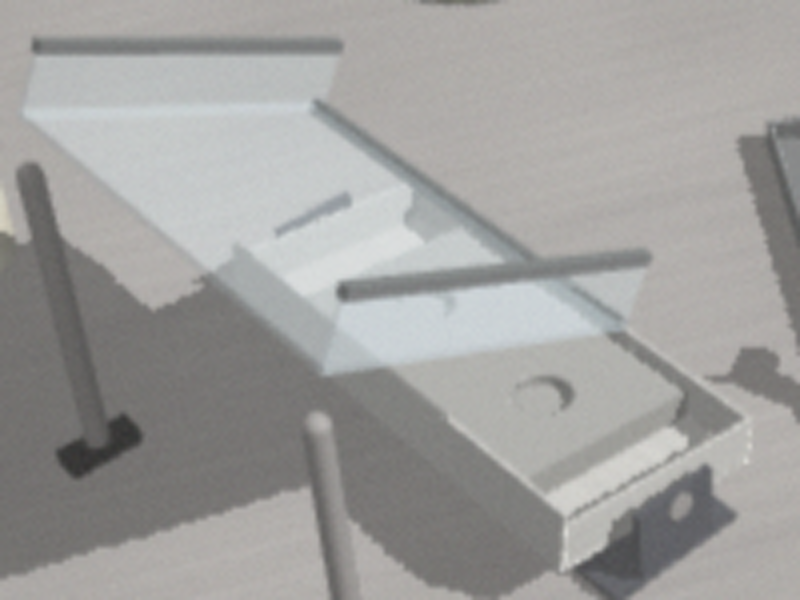

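View pics/w0.png

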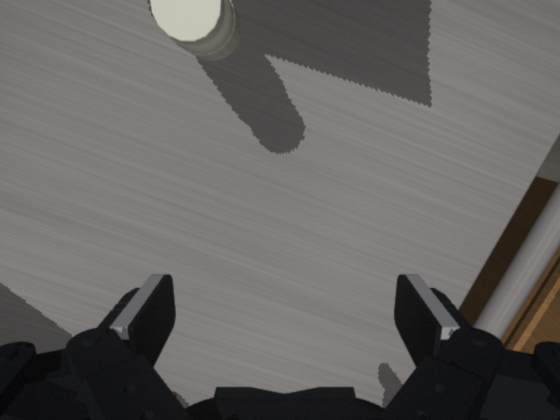

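```bash
cat > fit.py <<'E'
from h import *
from scipy.optimize import least_squares
def binT(x,y,yaw):
    T=np.eye(4);T[:3,:3]=R.from_euler('z',yaw).as_matrix()@R.from_euler('y',-0.12).as_matrix();T[:3,3]=[x,y,0.03];return T
def tf(T,P): return np.asarray(P,float)@T[:3,:3].T+T[:3,3]
E
python3 - <<'E'
from fit import *
ct=bot.camera_model('top');cs=bot.camera_model('scene')
obs=[(ct,(285,158.2),(-78,170,35)),(ct,(321.8,242),(-78,-170,35)),
(cs,(297,266.2),(-78,170,35)),(cs,(250.5,288.7),(78,170,45)),(cs,(212.5,205.8),(-78,-170,35)),(cs,(169.3,221.7),(78,-170,45)),
(cs,(110+315/4,160+102/4),(20,-150,137)),(cs,(110+625/4,160+330/4),(20,150,137)),(ct,(275+150/4,105+168/4),(20,150,137)),(ct,(275+280/4,105+478/4),(20,-150,137))]
def f(p):
    T=binT(*p[:3]);return np.concatenate([proj(c,tf(T,np.array(P)/1e3))-px for c,px,P in obs])
r=least_squares(f,[.55,-.15,-1.2],loss='soft_l1');print(r.x,r.fun.reshape(-1,2).round(1))
T=binT(*r.x[:3])
# dimple pixels
for c,px in [(ct,(275+163/4,105+288/4)),(ct,(275+215/4,105+404/4)),(cs,(110+543/4,160+397/4))]:
    E=c['extrinsics'];o=T[:3,:3].T@(E[:3,3]-T[:3,3]);a=T[:3,:3].T@(unproj(c,*px,1.0)-T[:3,3]);k=(0.025-o[2])/(a[2]-o[2]);print((o+(a-o)*k)*1e3)
for px in [(195,200),(234,208)]:
    print(plane(ct,np.array(px[0]),np.array(px[1]),0.045))
for t in ["ball_a"]:
  for n,c in (('top',ct),('scene',cs)):
    im,d=bot.get_image(n)
    for g in bot.regions_of(n,t)[:2]:
        v,u=np.nonzero(g['pixels']);print(n,u.mean(),v.mean(),plane(c,u.mean(),v.mean(),.035),g['box'])
for n,px in [('horse',(247,148)),('bowl',(140,195)),('handle',(203,276)),('med',(404,268))]: print(n,plane(ct,np.array(px[0]),np.array(px[1]),0.03))
cv2.imwrite('pics/tray.png',cv2.resize(cv2.imread('pics/top0.png')[155:255,155:265],None,fx=5,fy=5,interpolation=2))
cv2.imwrite('pics/trays.png',cv2.resize(cv2.imread('pics/scene0.png')[165:265,295:435],None,fx=5,fy=5,interpolation=2))
E
```

```text
[ 0.59435843 -0.14667465 -1.14016504] [[-0.2 -1.1]
 [-0.4 -0.8]
 [ 0.5 -2. ]
 [ 0.   0. ]
 [ 0.7 -1.6]
 [-2.6 -0.7]
 [-0.4  2.5]
 [-0.7  0.7]
 [-1.9 -0.4]
 [ 0.4  1.2]]
[-2.44909863 56.26827072 25.        ]
[ -1.45611999 -61.78475208  25.        ]
[ 1.50557995 65.48921286 25.        ]
[0.54618083 0.32751357 0.045     ]
[0.52030346 0.18207176 0.045     ]
top 193.54773869346732 199.28140703517587 [0.54967885 0.33465076 0.035     ] [187.7, 191.2, 15.4, 17.6]
top 232.81951219512194 207.1609756097561 [0.52412555 0.18734864 0.035     ] [224.9, 198.8, 17.2, 17.3]
scene 335.06051873198845 209.89048991354466 [0.52671343 0.18492322 0.035     ] [325.2, 200.5, 23.2, 21.2]
scene 384.3161094224924 204.46504559270517 [0.55299177 0.32978857 0.035     ] [375.7, 194.6, 19.5, 19.0]
horse [0.75030843 0.1415783  0.03      ]
bowl [0.56081818 0.53583304 0.03      ]
handle [0.26636966 0.28943382 0.03      ]
med [ 0.31452703 -0.45593734  0.03      ]
```

View pics/tray.png

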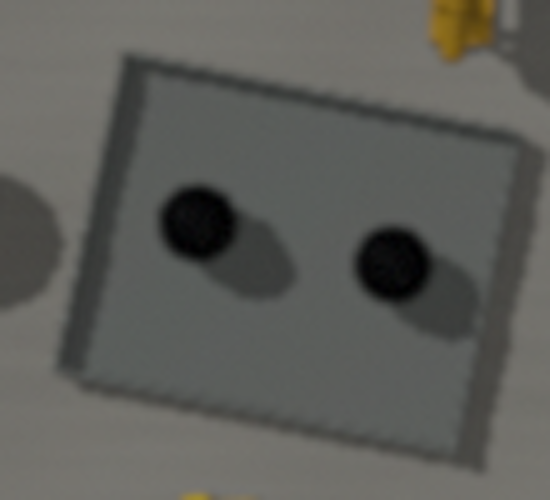

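View pics/trays.png

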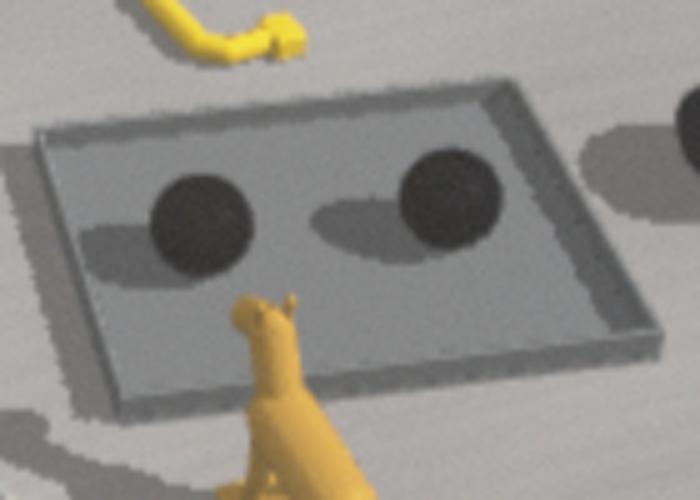

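```bash
cat >> h.py <<'E'
def tool(yaw,tilt):
    # tool y horizontal at heading yaw; tool x tilted toward heading yaw-90deg by tilt
    f=np.array([np.sin(yaw),-np.cos(yaw),0]);s,c=np.sin(tilt),np.cos(tilt)
    x=s*f+np.array([0,0,-c]);y=np.array([np.cos(yaw),np.sin(yaw),0]);return np.column_stack([x,y,np.cross(x,y)])
def rel(p,Rg,s=None):
    s=s or bot.observe();Rt=R.from_quat(s['tool_rot'],scalar_first=True).as_matrix()
    print('dp',(Rt.T@(np.array(p)-s['tool_pos'])*1e3).round(1),'rot',R.from_matrix(Rt.T@Rg).as_rotvec().round(4))
E
python3 - <<'E'
from h import *
s=bot.observe();print(s['clock'],tool(-1.206,0).round(3))
a=np.array([.214,-.561,.30]);b=np.array([.522,.184,.27]);
for k in (0,.1,.35,.5,1): rel(a+(b-a)*k,tool(-1.206+1.636*k,0),s)
E
```

```text
1.25 [[ 0.     0.357 -0.934]
 [ 0.    -0.934 -0.357]
 [-1.     0.    -0.   ]]
dp [-60.7   0.4   0.2] rot [0. 0. 0.]
dp [-57.7 -58.2 -55.1] rot [-0.1636  0.      0.    ]
dp [ -50.2 -204.7 -193.5] rot [-0.5726  0.      0.    ]
dp [ -45.7 -292.6 -276.5] rot [-0.818  0.     0.   ]
dp [ -30.7 -585.6 -553.3] rot [-1.636 -0.     0.   ]
```

>>> {"name": "send_rows", "arguments": {
  "moves": [
    {"dp": [-45,0,0],"rot": [0,0,0],"hand": 85},
    {"dp": [-60,-30,-28],"rot": [-0.08,0,0],"hand": 85},
    {"dp": [-57,-60,-56],"rot": [-0.17,0,0],"hand": 85},
    {"dp": [-56,-92,-87],"rot": [-0.26,0,0],"hand": 85},
    {"dp": [-54,-125,-118],"rot": [-0.35,0,0],"hand": 85},
    {"dp": [-52,-158,-149],"rot": [-0.44,0,0],"hand": 85},
    {"dp": [-50,-192,-181],"rot": [-0.53,0,0],"hand": 85},
    {"dp": [-49,-225,-212],"rot": [-0.63,0,0],"hand": 85}
  ]
}}

```text
clock: 2.05
tool_pos: [0.3321, -0.2729, 0.2883]
tool_rot: [0.339, 0.621, 0.338, -0.621]
contact_force: [0.9, 0.1, 0.7]
gripper_width: 0.992
```

```bash
python3 - <<'E'
from h import *
s=bot.observe();print(s['clock'],s['tool_pos'],s['joints'].round(3),s['contact_force'])
rel([.522,.184,.27],tool(.43,0),s)
E
```

```text
2.05 [ 0.33211597 -0.27292431  0.288346  ] [-0.688 -0.026 -0.333  1.264  0.     1.455] [0.91239157 0.09541499 0.69730319]
dp [  18.3  -88.  -486.9] rot [-1.0026e+00  2.0000e-04 -6.0000e-04]
```

>>> {"name": "send_rows", "arguments": {
  "moves": [
    {"dp": [2,-8,-45],"rot": [-0.1,0,0],"hand": 85},
    {"dp": [4,-16,-90],"rot": [-0.2,0,0],"hand": 85},
    {"dp": [6,-24,-135],"rot": [-0.3,0,0],"hand": 85},
    {"dp": [8,-33,-180],"rot": [-0.4,0,0],"hand": 85},
    {"dp": [10,-41,-225],"rot": [-0.5,0,0],"hand": 85},
    {"dp": [12,-49,-270],"rot": [-0.6,0,0],"hand": 85},
    {"dp": [14,-57,-315],"rot": [-0.7,0,0],"hand": 85},
    {"dp": [16,-65,-360],"rot": [-0.8,0,0],"hand": 85}
  ]
}}

```text
clock: 2.85
tool_pos: [0.4739, 0.0646, 0.2725]
tool_rot: [0.554, 0.44, 0.553, -0.44]
contact_force: [-0.0, -0.1, -0.7]
gripper_width: 0.992
```

```bash
python3 - <<'E'
from h import *
s=bot.observe();print(s['clock'],s['tool_pos'],s['joints'].round(3),s['contact_force'])
rel([.522,.184,.27],tool(.43,0),s)
E
```

```text
2.85 [0.47387453 0.06462093 0.27251755] [ 0.136  0.071 -0.269  1.23  -0.     1.478] [-0.04378154 -0.08538378 -0.74053119]
dp [   2.6   73.9 -105.4] rot [-0.2015  0.0003 -0.0008]
```

>>> {"name": "send_rows", "arguments": {
  "moves": [
    {"dp": [0,25,-35],"rot": [-0.07,0,0],"hand": 85},
    {"dp": [1,50,-70],"rot": [-0.14,0,0],"hand": 85},
    {"dp": [2,74,-105],"rot": [-0.2,0,0],"hand": 85},
    {"dp": [2,74,-105],"rot": [-0.2,0,0],"hand": 85},
    {"dp": [2,74,-105],"rot": [-0.2,0,0],"hand": 85},
    {"dp": [2,74,-105],"rot": [-0.2,0,0],"hand": 85},
    {"dp": [2,74,-105],"rot": [-0.2,0,0],"hand": 85},
    {"dp": [2,74,-105],"rot": [-0.2,0,0],"hand": 85}
  ]
}}

```text
clock: 3.65
tool_pos: [0.5221, 0.1804, 0.2707]
tool_rot: [0.594, 0.384, 0.594, -0.384]
contact_force: [0.1, 0.8, -0.5]
gripper_width: 0.995
```

```bash
cat >> h.py <<'E'
def balls(n,zc=0.035):
    out=[]
    for g in bot.regions_of(n,'ball_a'):
        cm=bot.camera_model(n)
        cs,_=cv2.findContours(g['pixels'].astype(np.uint8),0,1);c=max(cs,key=cv2.contourArea);(u,v),r=cv2.minEnclosingCircle(c);yy,xx=np.nonzero(g['pixels'])
        print(n,'p',g['p'],'box',np.round(g['box'],0),'cent',round(xx.mean(),1),round(yy.mean(),1),plane(cm,xx.mean(),yy.mean(),zc).round(4),'circ',round(u,1),round(v,1),round(r,1),plane(cm,np.array(u),np.array(v),zc).round(4))
E
python3 - <<'E'
from h import *
s=bot.observe();print(s['clock'],s['tool_pos'],s['joints'].round(3))
im,d=bot.get_image('wrist');cv2.imwrite('pics/w1.png',im[:,:,::-1]);np.save('w1.npy',d);balls('wrist')
E
```

```text
3.65 [0.52208889 0.18039985 0.27068446] [ 0.333  0.212 -0.108  1.25  -0.     1.481]
wrist p 0.8 box [348.   6.  70.  74.] cent 383.6 39.8 [0.554  0.3312 0.035 ] circ 384.5 40.4 37.0 [0.5549 0.3311 0.035 ]
wrist p 0.61 box [257. 141.  65.  66.] cent 289.1 173.6 [0.5266 0.1843 0.035 ] circ 288.8 173.6 31.0 [0.5263 0.1842 0.035 ]
```

View pics/w1.png

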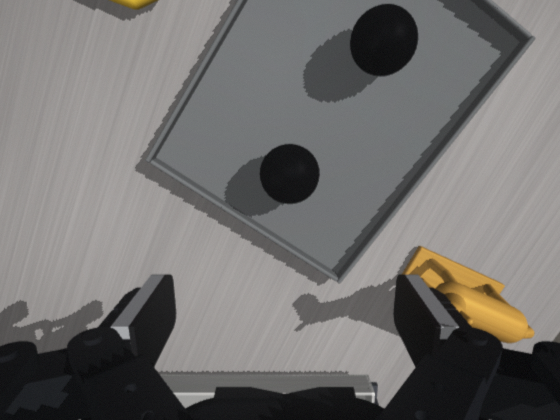

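```bash
python3 - <<'E'
from h import *
d=np.load('w1.npy');cm=bot.camera_model('wrist');s=bot.observe();Rt=R.from_quat(s['tool_rot'],scalar_first=True).as_matrix()
for v in range(272,372,8):
    for u in [150,155,160,165,170,400,405,410,415,420]:
        p=(unproj(cm,u,v,float(d[v,u]))-s['tool_pos'])@Rt*1e3
        if p[0]<60: print((u,v),p.round(0),end=' ')
    print()
rel([.5265,.1842,.09],tool(.43,0),s)
rel([.5265,.1842,.028],tool(.43,0),s)
E
```

```text
(150, 280) [-13. -47.  -9.] (155, 280) [-12. -46.  -9.] (160, 280) [-13. -44.  -9.] (165, 280) [-14. -42. -10.] (170, 280) [ -8. -42.  -7.] (400, 280) [-9. 43. -7.] (405, 280) [-13.  43.  -9.] (410, 280) [-13.  45.  -9.] (415, 280) [-12.  47.  -9.] (420, 280) [-12.  49.  -9.] 
(150, 288) [-19. -45.  -9.] (155, 288) [-19. -43.  -9.] (160, 288) [-18. -42.  -9.] (165, 288) [-14. -42.  -6.] (170, 288) [ -7. -42.  -3.] (400, 288) [-10.  43.  -4.] (405, 288) [-14.  43.  -7.] (410, 288) [-18.  44.  -9.] (415, 288) [-18.  45.  -9.] (420, 288) [-19.  47.  -9.] 
(150, 296) [-25. -43. -10.] (155, 296) [-23. -42.  -9.] (160, 296) [-19. -42.  -6.] (165, 296) [-15. -42.  -4.] (170, 296) [-10. -42.  -1.] (400, 296) [-10.  43.  -1.] (405, 296) [-14.  44.  -4.] (410, 296) [-21.  43.  -7.] (415, 296) [-24.  43.  -9.] (420, 296) [-24.  45.  -9.] 
(150, 304) [-29. -42.  -9.] (155, 304) [-25. -42.  -6.] (160, 304) [-21. -42.  -4.] (165, 304) [-15. -42.  -1.] (170, 304) [-10. -42.   2.] (400, 304) [-11.  43.   1.] (405, 304) [-17.  43.  -2.] (410, 304) [-21.  43.  -4.] (415, 304) [-25.  43.  -7.] (420, 30
[... 1117 characters left out ...]
] 
(150, 344) [-31. -42.   4.] (155, 344) [-29. -42.   6.] (160, 344) [-23. -42.  10.] (165, 344) [-19. -42.  13.] (405, 344) [-21.  43.  12.] (410, 344) [-25.  43.   9.] (415, 344) [-30.  43.   5.] (420, 344) [-33.  43.   3.] 
(150, 352) [-33. -42.   6.] (155, 352) [-30. -42.   8.] (160, 352) [-24. -42.  12.] (410, 352) [-25.  43.  12.] (415, 352) [-30.  43.   8.] (420, 352) [-34.  43.   5.] 
(150, 360) [-33. -42.   8.] (155, 360) [-28. -42.  12.] (415, 360) [-30.  43.  11.] (420, 360) [-35.  43.   7.] 
(150, 368) [-66. -28. -15.] (415, 368) [-66.  29. -15.] (420, 368) [-66.  30. -15.] 
dp [180.6   5.3  -1.5] rot [-0.0073  0.0001 -0.0005]
dp [242.6   5.3  -1.5] rot [-0.0073  0.0001 -0.0005]
```

>>> {"name": "send_rows", "arguments": {
  "force": 40,
  "moves": [
    {"dp": [40,5.3,-1.5],"rot": [-0.007,0,0],"hand": 85},
    {"dp": [85,5.3,-1.5],"rot": [-0.007,0,0],"hand": 85},
    {"dp": [130,5.3,-1.5],"rot": [-0.007,0,0],"hand": 85},
    {"dp": [165,5.3,-1.5],"rot": [-0.007,0,0],"hand": 85},
    {"dp": [180,5.3,-1.5],"rot": [-0.007,0,0],"hand": 85},
    {"dp": [180,5.3,-1.5],"rot": [-0.007,0,0],"hand": 85},
    {"dp": [180,5.3,-1.5],"rot": [-0.007,0,0],"hand": 85},
    {"dp": [180,5.3,-1.5],"rot": [-0.007,0,0],"hand": 85}
  ]
}}

```text
clock: 4.55
tool_pos: [0.5277, 0.1853, 0.092]
tool_rot: [0.596, 0.382, 0.595, -0.381]
contact_force: [-0.4, -0.3, 0.4]
gripper_width: 0.996
```

```bash
python3 - <<'E'
from h import *
s=bot.observe();print(s['clock'],s['tool_pos'],s['contact_force'])
im,d=bot.get_image('wrist');cv2.imwrite('pics/w2.png',im[:,:,::-1]);np.save('w2.npy',d);balls('wrist')
rel([.5265,.1842,.024],tool(.43,0),s)
E
```

```text
4.55 [0.5277319  0.18529683 0.0919542 ] [-0.36713811 -0.27789415  0.42997486]
wrist p 0.77 box [222. 182. 116. 116.] cent 280.1 238.5 [0.5267 0.1837 0.035 ] circ 280.2 238.4 56.2 [0.5267 0.1838 0.035 ]
wrist p 0.68 box [397.   1. 140.  59.] cent 464.0 23.5 [0.5602 0.3156 0.035 ] circ 469.0 3.5 69.1 [0.5578 0.3237 0.035 ]
dp [67.9 -1.8  0.5] rot [ 0.0008  0.0002 -0.0027]
```

View pics/w2.png

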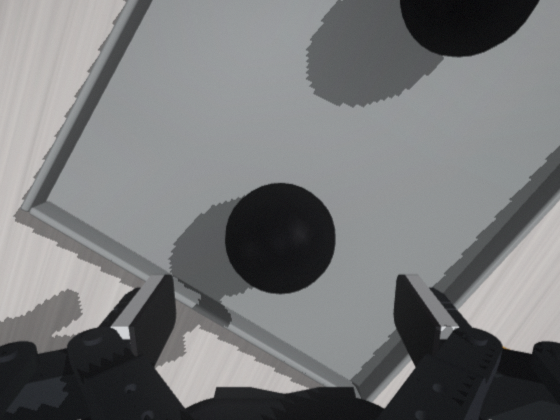

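>>> {"name": "send_rows", "arguments": {
  "moves": [
    {"dp": [20,-1.7,0.5],"rot": [0,0,0],"hand": 85},
    {"dp": [42,-1.7,0.5],"rot": [0,0,0],"hand": 85},
    {"dp": [58,-1.7,0.5],"rot": [0,0,0],"hand": 85},
    {"dp": [67,-1.7,0.5],"rot": [0,0,0],"hand": 85},
    {"dp": [67,-1.7,0.5],"rot": [0,0,0],"hand": 85},
    {"dp": [67,-1.7,0.5],"rot": [0,0,0],"hand": 72},
    {"dp": [67,-1.7,0.5],"rot": [0,0,0],"hand": 64},
    {"dp": [67,-1.7,0.5],"rot": [0,0,0],"hand": 50}
  ]
}}

```text
clock: 5.45
tool_pos: [0.526, 0.1841, 0.0248]
tool_rot: [0.596, 0.382, 0.595, -0.381]
contact_force: [-1.1, -0.6, 5.0]
gripper_width: 0.68
```

>>> {"name": "send_rows", "arguments": {
  "moves": [
    {"dp": [0,0,0],"rot": [0,0,0],"hand": 50},
    {"dp": [0,0,0],"rot": [0,0,0],"hand": 50},
    {"dp": [0,0,0],"rot": [0,0,0],"hand": 50},
    {"dp": [0,0,0],"rot": [0,0,0],"hand": 50},
    {"dp": [-10,0,0],"rot": [0,0,0],"hand": 50},
    {"dp": [-25,0,0],"rot": [0,0,0],"hand": 50},
    {"dp": [-45,0,0],"rot": [0,0,0],"hand": 50},
    {"dp": [-60,0,0],"rot": [0,0,0],"hand": 50}
  ]
}}

```text
clock: 6.25
tool_pos: [0.5253, 0.1839, 0.0849]
tool_rot: [0.595, 0.382, 0.595, -0.381]
contact_force: [0.7, -0.9, -1.5]
gripper_width: 0.681
```

```bash
python3 - <<'E'
from h import *
s=bot.observe();print(s['clock'],s['tool_pos'],s['contact_force'])
im,d=bot.get_image('wrist');cv2.imwrite('pics/w3.png',im[:,:,::-1]);np.save('w3.npy',d);balls('wrist',.1)
E
```

```text
6.25 [0.52527111 0.18391345 0.08492284] [ 0.72603877 -0.85865141 -1.49440832]
wrist p 0.88 box [204. 221. 162. 168.] cent 284.4 303.2 [0.5271 0.1852 0.1   ] circ 284.0 303.3 84.4 [0.527  0.1851 0.1   ]
wrist p 0.72 box [408.   0. 146.  57.] cent 477.5 22.4 [0.5399 0.2918 0.1   ] circ 482.5 0.5 71.5 [0.5381 0.2972 0.1   ]
```

View pics/w3.png

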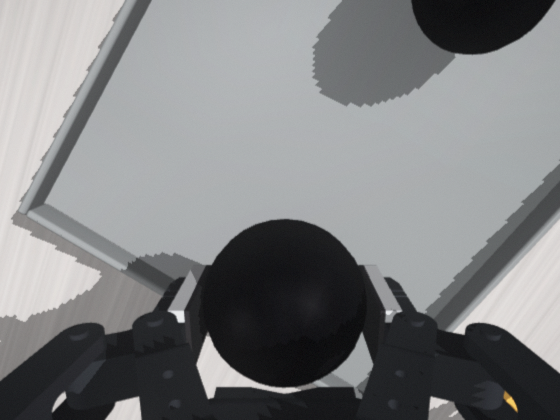

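```bash
cat >> fit.py <<'E'
P0=[0.59435843,-0.14667465,-1.14016504]
E
python3 - <<'E'
from fit import *
T=binT(*P0);cm=bot.camera_model('wrist');s=bot.observe();Rt=R.from_quat(s['tool_rot'],scalar_first=True).as_matrix()
E=cm['extrinsics'];o=Rt.T@(E[:3,3]-s['tool_pos']);a=Rt.T@(unproj(cm,284.4,303.2,1.)-s['tool_pos']);
for x in (-.008,-.0102,-.012): print('ball in tool',(o+(a-o)*(x-o[0])/(a[0]-o[0]))*1e3)
c=tf(T,[0,.06,.048]);print('seat world',c)
tilt=.65;Rg=tool(P0[2]+np.pi/2,tilt);print(Rg.round(3))
tcp=c-Rg@np.array([-.0102,0,0])
print('seat tcp',tcp);h=tcp-Rg[:,0]*.15;print('hover',h);
rel(h,Rg,s);rel(s['tool_pos']+[0,0,.2],Rt,s)
print(Rt.T@np.array([0,0,1]))
E
```

```text
ball in tool [-8.          0.59193948  2.9096891 ]
ball in tool [-10.2          0.59172082   1.63756425]
ball in tool [-12.           0.59154192   0.59673483]
seat world [ 0.64648186 -0.1164064   0.07765481]
[[ 0.253  0.909  0.332]
 [-0.55   0.417 -0.723]
 [-0.796  0.     0.605]]
seat tcp [ 0.6490587  -0.12201574  0.06953476]
hover [ 0.61116394 -0.03952558  0.18894733]
dp [-102.9  -16.5  238.8] rot [-0.001  -0.6496 -0.0042]
dp [-2.e+02  9.e-01  1.e-01] rot [0. 0. 0.]
[-9.99990773e-01  4.27861548e-03  3.84037952e-04]
```

>>> {"name": "send_rows", "arguments": {
  "moves": [
    {"dp": [-35,0,5],"rot": [0,-0.03,0],"hand": 50},
    {"dp": [-75,-2,25],"rot": [0,-0.1,0],"hand": 50},
    {"dp": [-103,-4,60],"rot": [0,-0.2,0],"hand": 50},
    {"dp": [-103,-7,105],"rot": [0,-0.32,0],"hand": 50},
    {"dp": [-103,-10,150],"rot": [0,-0.44,0],"hand": 50},
    {"dp": [-103,-13,195],"rot": [0,-0.55,0],"hand": 50},
    {"dp": [-103,-16,225],"rot": [0,-0.62,0],"hand": 50},
    {"dp": [-103,-16.5,239],"rot": [0,-0.65,0],"hand": 50}
  ]
}}

```text
clock: 7.15
tool_pos: [0.6087, -0.0417, 0.1845]
tool_rot: [0.754, 0.239, 0.374, -0.484]
contact_force: [-0.5, 0.5, -2.8]
gripper_width: 0.682
```

>>> {"name": "send_rows", "arguments": {
  "moves": [
    {"dp": [0,0,0],"rot": [0,0,0],"hand": 50},
    {"dp": [0,0,0],"rot": [0,0,0],"hand": 50},
    {"dp": [0,0,0],"rot": [0,0,0],"hand": 50},
    {"dp": [0,0,0],"rot": [0,0,0],"hand": 50},
    {"dp": [0,0,0],"rot": [0,0,0],"hand": 50},
    {"dp": [0,0,0],"rot": [0,0,0],"hand": 50},
    {"dp": [0,0,0],"rot": [0,0,0],"hand": 50},
    {"dp": [0,0,0],"rot": [0,0,0],"hand": 50}
  ]
}}

```text
clock: 7.95
tool_pos: [0.61, -0.0401, 0.1863]
tool_rot: [0.754, 0.24, 0.374, -0.483]
contact_force: [-0.3, -0.1, -2.9]
gripper_width: 0.683
```

```bash
python3 - <<'E'
from fit import *
s=bot.observe();print(s['clock'],s['tool_pos'],s['contact_force'],s['joints'].round(3))
im,d=bot.get_image('wrist');cv2.imwrite('pics/w4.png',im[:,:,::-1]);np.save('w4.npy',d)
cm=bot.camera_model('wrist')
T=binT(*P0)
o=im[:,:,::-1].copy()
for P in [(-78,170,35),(-78,-170,35),(20,150,137),(20,-150,137),(0,60,25),(0,-60,25)]:
    u=proj(cm,tf(T,np.array(P)/1e3));print(P,u.round(1));cv2.circle(o,tuple(int(x) for x in u),3,(0,0,255),1)
cv2.imwrite('pics/w4o.png',o)
E
```

```text
7.95 [ 0.60995849 -0.04012598  0.18632394] [-0.3444963  -0.10348231 -2.94605474] [ 0.254  0.261 -0.404  0.773 -0.638  1.35 ]
(-78, 170, 35) [462.9  99.6]
(-78, -170, 35) [-85.2  99.5]
(20, 150, 137) [429.8 326.9]
(20, -150, 137) [-50.9 326.9]
(0, 60, 25) [285.3 182.2]
(0, -60, 25) [133.5 182.2]
```

View pics/w4o.png

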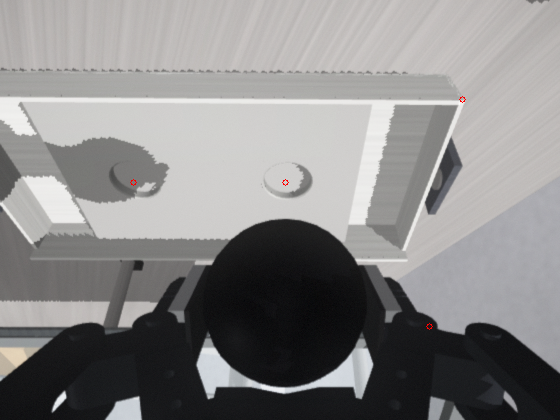

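```bash
python3 - <<'E'
from h import *
im=cv2.imread('pics/w4.png')
cv2.imwrite('pics/w4z.png',cv2.resize(im[140:220,90:330],None,fx=3.3,fy=3.3,interpolation=2))
cv2.imwrite('pics/w4y.png',cv2.resize(im[70:270,320:480],None,fx=3,fy=3,interpolation=2))
E
```

```text
(no output)
```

View pics/w4z.png

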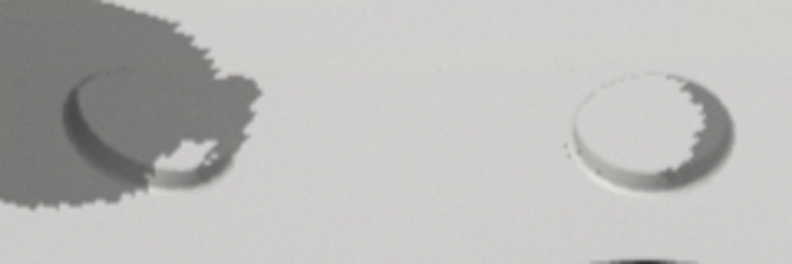

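View pics/w4y.png

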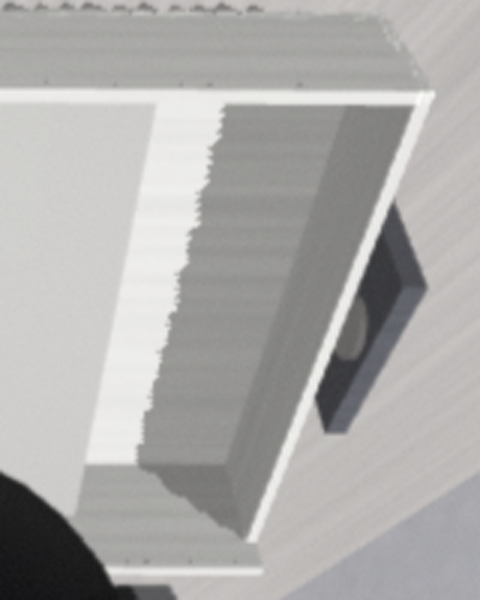

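```bash
python3 - <<'E'
from fit import *
cm=bot.camera_model('wrist')
obs=[((464.3,100.5),(-78,170,35)),((407,260.7),(78,170,45))]
dim=[((288.0,179.7),60),((135.5,178.8),-60)]
def f(p):
    T=binT(*p[:3]);a=[proj(cm,tf(T,np.array(P)/1e3))-px for px,P in obs]
    a+=[2*(proj(cm,tf(T,np.array([0,p[3]+y,25])/1e3))-px) for px,y in dim];return np.concatenate(a)
r=least_squares(f,P0+[0]);print(r.x,r.fun.round(1))
T=binT(*r.x[:3])
s=bot.observe();Rt=R.from_quat(s['tool_rot'],scalar_first=True).as_matrix()
im,d=bot.get_image('wrist')
for px,y in dim:
    E=cm['extrinsics'];o=T[:3,:3].T@(E[:3,3]-T[:3,3]);a=T[:3,:3].T@(unproj(cm,*px,1.0)-T[:3,3]);k=(0.025-o[2])/(a[2]-o[2]);print('binframe',(o+(a-o)*k)*1e3)
    print('fit-plane world',tf(T,o+(a-o)*k),'depth',unproj(cm,*px,float(np.median(d[165:175,200:240]))))
# plane check depth on the flat insert
for u,v in [(220,180),(330,180),(210,150),(220,215),(100,220),(330,130)]:
    p=unproj(cm,u,v,float(np.median(d[v-3:v+4,u-3:u+4])));print((u,v),(T[:3,:3].T@(p-T[:3,3])*1e3).round(1))
balls('wrist',.19)
for y in (60,-60):
    c=tf(T,np.array([0,r.x[3]+y,48])/1e3);print('seat',c,'in tool',(Rt.T@(c-s['tool_pos'])*1e3).round(1))
print(Rt.T@T[:3,:3])
E
```

```text
[ 0.59312569 -0.1438898  -1.15495281  2.36644433] [ 0.9 -1.6 -1.3  0.2  0.9  1.5 -0.9  0.3]
binframe [-0.79216728 61.99405962 25.        ]
fit-plane world [ 0.64830968 -0.11538938  0.05472538] depth [ 0.64618179 -0.11091427  0.05908793]
binframe [ -0.16752555 -57.23274086  25.        ]
fit-plane world [ 0.53949439 -0.16411974  0.05480016] depth [ 0.53975995 -0.15937172  0.05851916]
(220, 180) [ 1.   8.5 24.1]
(330, 180) [-0.  95.2 24. ]
(210, 150) [-28.3   4.4  24.2]
(220, 215) [41.6  4.  24.2]
(100, 220) [  49.6 -102.2   24. ]
(330, 130) [-46.6  90.3  23.9]
wrist p 0.94 box [201. 219. 169. 173.] cent 284.5 303.2 [ 0.6126 -0.0444  0.19  ] circ 284.2 303.1 84.3 [ 0.6124 -0.0444  0.19  ]
seat [ 0.64785577 -0.11343967  0.07765481] in tool [136.4   3.8  -0.2]
seat [ 0.53808266 -0.16191507  0.07765481] in tool [ 135.3 -116.2   -1.6]
[[ 0.505428    0.0092555  -0.86281915]
 [-0.01507322  0.99988459  0.00189612]
 [ 0.86273712  0.01204711  0.50550918]]
```

>>> {"name": "send_rows", "arguments": {
  "moves": [
    {"dp": [25,1,0],"rot": [0,0,0],"hand": 50},
    {"dp": [60,2,0.5],"rot": [0,0,0],"hand": 50},
    {"dp": [90,2.8,1],"rot": [0,0,0],"hand": 50},
    {"dp": [112,2.8,2],"rot": [0,0,0],"hand": 50},
    {"dp": [124,2.8,2.5],"rot": [0,0,0],"hand": 50},
    {"dp": [132,2.8,2.8],"rot": [0,0,0],"hand": 50},
    {"dp": [136,2.8,2.8],"rot": [0,0,0],"hand": 50},
    {"dp": [136,2.8,2.8],"rot": [0,0,0],"hand": 50}
  ]
}}

```text
clock: 8.9
tool_pos: [0.648, -0.1157, 0.08]
tool_rot: [0.754, 0.24, 0.374, -0.483]
contact_force: [0.2, -0.0, -2.5]
gripper_width: 0.68
```

```bash
cat >> fit.py <<'E'
P1=[0.59312569,-0.1438898,-1.1515,2.37]
def inbin(s,off=(-.0104,.0006,.0014),P=P1):
    T=binT(*P[:3]);Rt=R.from_quat(s['tool_rot'],scalar_first=True).as_matrix()
    return (T[:3,:3].T@(s['tool_pos']+Rt@np.array(off)-T[:3,3])*1e3).round(1), T
E
python3 - <<'E'
from fit import *
s=bot.observe();b,T=inbin(s);print(s['clock'],s['tool_pos'],'F',s['contact_force'].round(1),'ball in bin',b, 'Fbin',(T[:3,:3].T@s['contact_force']).round(1))
im,d=bot.get_image('wrist');cv2.imwrite('pics/w5.png',im[:,:,::-1])
im,d=bot.get_image('scene');cv2.imwrite('pics/s5.png',cv2.resize(im[150:310,110:330,::-1],None,fx=3.5,fy=3.5,interpolation=2))
E
```

```text
8.9 [ 0.64804137 -0.11571101  0.07995825] F [ 0.2 -0.  -2.5] ball in bin [-1.4 62.2 59.7] Fbin [-0.2  0.2 -2.5]
```

View pics/w5.png

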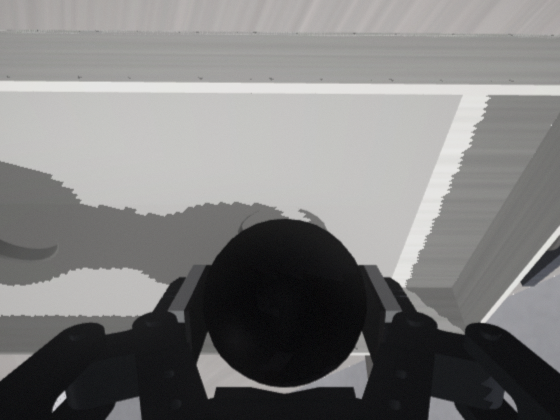

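View pics/s5.png

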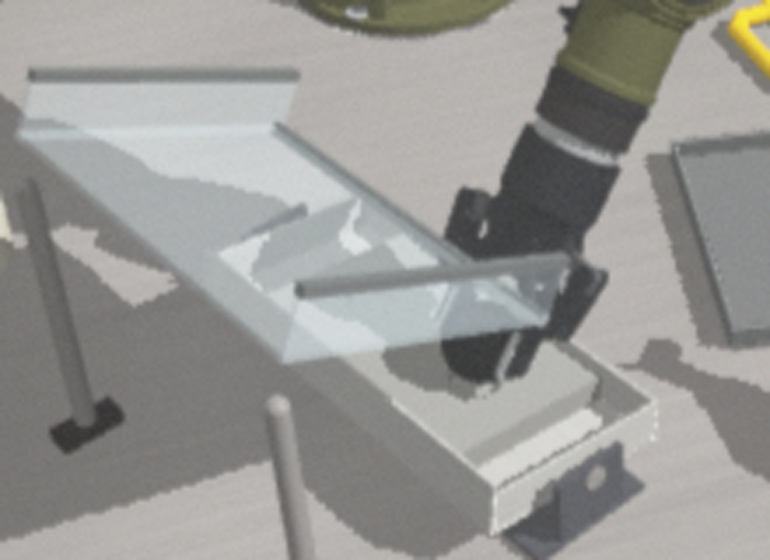

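```bash
cat > ov.py <<'E'
from fit import *
def ov(src,dst,x,y,box,f,P=P1,cm=None):
    cm=cm or bot.camera_model('wrist');im=cv2.imread(src);l,t,w,h=box
    T=binT(*P[:3]);a=np.linspace(0,2*np.pi,181);C=np.stack([x+19*np.cos(a),y+19*np.sin(a),25+0*a],-1)/1e3
    q=(proj(cm,tf(T,C))-[l,t]+.5)*f
    o=cv2.resize(im[t:t+h,l:l+w],None,fx=f,fy=f,interpolation=2)
    o=cv2.convertScaleAbs(o,alpha=1.3)
    cv2.polylines(o,[q.astype(np.int32)],True,(0,0,255),1);cv2.imwrite(dst,o)
E
python3 - <<'E'
from ov import *
ov('pics/w5.png','pics/w5o.png',-0.8,62,(200,180,170,60),4.5)
E
```

```text
(no output)
```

View pics/w5o.png

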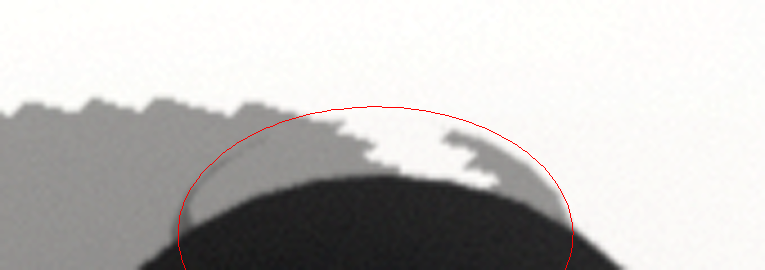

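>>> {"name": "send_rows", "arguments": {
  "moves": [
    {"dp": [1.5,-0.4,0],"rot": [0,0,0],"hand": 50},
    {"dp": [3,-0.6,-0.8],"rot": [0,0,0],"hand": 50},
    {"dp": [4.5,-0.6,-1.7],"rot": [0,0,0],"hand": 50},
    {"dp": [5.5,-0.6,-2.3],"rot": [0,0,0],"hand": 50},
    {"dp": [6.5,-0.6,-2.9],"rot": [0,0,0],"hand": 50},
    {"dp": [7.5,-0.6,-3.4],"rot": [0,0,0],"hand": 50},
    {"dp": [8,-0.6,-3.7],"rot": [0,0,0],"hand": 50},
    {"dp": [8,-0.6,-3.7],"rot": [0,0,0],"hand": 50}
  ]
}}

```text
clock: 9.8
tool_pos: [0.6484, -0.1181, 0.0718]
tool_rot: [0.755, 0.24, 0.373, -0.484]
contact_force: [-1.9, 0.2, 1.8]
gripper_width: 0.683
```

```bash
cat > st.py <<'E'
from fit import *
s=bot.observe();b,T=inbin(s);print(s['clock'],s['tool_pos'].round(4),'ball in bin',b, 'Fbin',(T[:3,:3].T@s['contact_force']).round(1))
E
python3 st.py
```

```text
9.8 [ 0.6484 -0.1181  0.0718] ball in bin [-0.1 61.5 51.3] Fbin [-0.8 -1.6  1.9]
```

>>> {"name": "send_rows", "arguments": {
  "moves": [
    {"dp": [0.5,-0.3,-0.3],"rot": [0,0,0],"hand": 50},
    {"dp": [1,-0.6,-0.5],"rot": [0,0,0],"hand": 50},
    {"dp": [1.3,-0.8,-0.8],"rot": [0,0,0],"hand": 50},
    {"dp": [1.7,-1,-1],"rot": [0,0,0],"hand": 50},
    {"dp": [1.7,-1,-1],"rot": [0,0,0],"hand": 50},
    {"dp": [1.7,-1,-1],"rot": [0,0,0],"hand": 50},
    {"dp": [1.7,-1,-1],"rot": [0,0,0],"hand": 50},
    {"dp": [1.7,-1,-1],"rot": [0,0,0],"hand": 50}
  ]
}}

```text
clock: 10.6
tool_pos: [0.6487, -0.1188, 0.0712]
tool_rot: [0.755, 0.24, 0.372, -0.483]
contact_force: [-2.9, -0.0, 9.4]
gripper_width: 0.68
```

```bash
python3 st.py
```

```text
10.6 [ 0.6487 -0.1188  0.0712] ball in bin [ 0.6 61.5 50.6] Fbin [-0.  -2.7  9.4]
```

```bash
python3 - <<'E'
from ov import *
im,d=bot.get_image('wrist');cv2.imwrite('pics/w6.png',im[:,:,::-1]);np.save('w6.npy',d)
balls('wrist',.08)
ov('pics/w6.png','pics/w6o.png',-0.5,61.6,(190,180,190,130),4)
# sphere fit from depth
cm=bot.camera_model('wrist');s=bot.observe();Rt=R.from_quat(s['tool_rot'],scalar_first=True).as_matrix()
g=bot.regions_of('wrist','ball_a')[0]['pixels'];g=cv2.erode(g.astype(np.uint8),np.ones((15,15)))>0
v,u=np.nonzero(g&(d>0));p=(unproj(cm,u,v,d[v,u][...,None][:,0] if 0 else 1.0)-cm['extrinsics'][:3,3])*d[v,u][:,None]+cm['extrinsics'][:3,3]
q=(p-s['tool_pos'])@Rt*1e3
r=least_squares(lambda c:np.linalg.norm(q-c,axis=1)-30,[-10,0,0],loss='soft_l1');print('ball in tool by depth',r.x,np.std(r.fun),len(q))
E
```

```text
wrist p 0.6 box [199. 219. 168. 170.] cent 284.4 303.2 [ 0.6461 -0.1119  0.08  ] circ 284.7 303.2 84.6 [ 0.6462 -0.1119  0.08  ]
ball in tool by depth [-8.08384818  0.54957053 -0.2140546 ] 0.5010655526016728 17262
```

View pics/w6o.png

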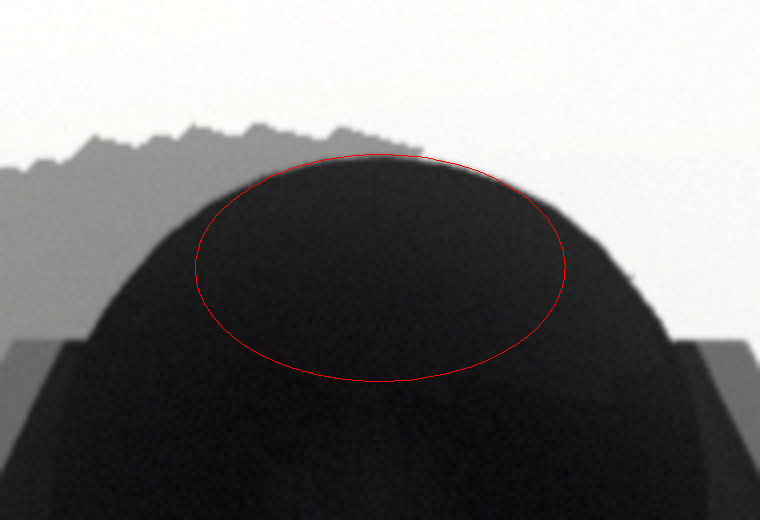

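>>> {"name": "send_rows", "arguments": {
  "force": 20,
  "moves": [
    {"dp": [0,0,0],"rot": [0,0,0],"hand": 50},
    {"dp": [0,0,0],"rot": [0,0,0],"hand": 50},
    {"dp": [0,0,0],"rot": [0,0,0],"hand": 58},
    {"dp": [0,0,0],"rot": [0,0,0],"hand": 62},
    {"dp": [0,0,0],"rot": [0,0,0],"hand": 66},
    {"dp": [0,0,0],"rot": [0,0,0],"hand": 72},
    {"dp": [0,0,0],"rot": [0,0,0],"hand": 80},
    {"dp": [0,0,0],"rot": [0,0,0],"hand": 80}
  ]
}}

```text
clock: 11.55
tool_pos: [0.6471, -0.1184, 0.0689]
tool_rot: [0.754, 0.24, 0.374, -0.483]
contact_force: [-0.2, -0.7, 0.1]
gripper_width: 0.94
```

```bash
python3 st.py; python3 - <<'E'
from ov import *
im,d=bot.get_image('wrist');cv2.imwrite('pics/w7.png',im[:,:,::-1]);np.save('w7.npy',d)
balls('wrist',.08)
E
```

```text
11.55 [ 0.6471 -0.1184  0.0689] ball in bin [-0.7 60.2 48.5] Fbin [ 0.6 -0.4  0. ]
wrist p 0.89 box [205. 228. 164. 167.] cent 287.4 310.4 [ 0.6463 -0.1125  0.08  ] circ 287.2 310.4 83.3 [ 0.6462 -0.1125  0.08  ]
```

View pics/w7.png

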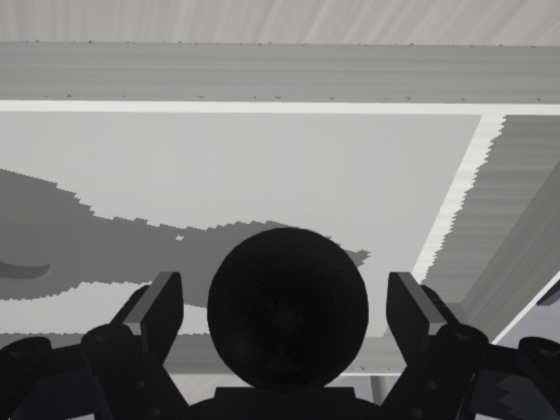

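>>> {"name": "send_rows", "arguments": {
  "moves": [
    {"dp": [-3,0,0],"rot": [0,0,0],"hand": 84},
    {"dp": [-10,0,0],"rot": [0,0,0],"hand": 84},
    {"dp": [-25,0,0],"rot": [0,0,0],"hand": 84},
    {"dp": [-50,0,0],"rot": [0,0,0],"hand": 84},
    {"dp": [-85,0,0],"rot": [0,0,0],"hand": 84},
    {"dp": [-120,0,0],"rot": [0,0,0],"hand": 84},
    {"dp": [-145,0,0],"rot": [0,0,0],"hand": 84},
    {"dp": [-150,0,0],"rot": [0,0,0],"hand": 84}
  ]
}}

```text
clock: 12.45
tool_pos: [0.6107, -0.0341, 0.1919]
tool_rot: [0.756, 0.241, 0.373, -0.482]
contact_force: [1.0, -1.0, -0.4]
gripper_width: 0.983
```

```bash
python3 st.py; python3 - <<'E'
from ov import *
im,d=bot.get_image('wrist');cv2.imwrite('pics/w8.png',im[:,:,::-1]);np.save('w8.npy',d)
g=bot.regions_of('wrist','ball_a')[0];print(g['p'],g['box'])
cm=bot.camera_model('wrist');T=binT(*P1[:3]);E=cm['extrinsics']
g=cv2.erode(g['pixels'].astype(np.uint8),np.ones((7,7)))>0
v,u=np.nonzero(g&(d>0));p=(unproj(cm,u,v,1.0)-E[:3,3])*d[v,u][:,None]+E[:3,3]
q=((p-T[:3,3])@T[:3,:3])*1e3
r=least_squares(lambda c:np.linalg.norm(q-c,axis=1)-30,[0,60,48],loss='soft_l1');print('ball in bin',r.x,np.std(r.fun))
vv,uu=np.mgrid[150:200:5,190:240:5];p=(unproj(cm,uu,vv,1.0)-E[:3,3])*d[vv,uu][...,None]+E[:3,3]
print('plane z',np.median(((p-T[:3,3])@T[:3,:3])[...,2]))
s=bot.observe();rel([.555,.331,.10],tool(.43,0),s);rel([.555,.331,.20],tool(.43,0),s)
E
```

```text
12.45 [ 0.6107 -0.0341  0.1919] ball in bin [-77.2  61.3 181.6] Fbin [ 1.2  0.5 -0.6]Traceback (most recent call last):
  File "<stdin>", line 3, in <module>
IndexError: list index out of range
```

View pics/w8.png

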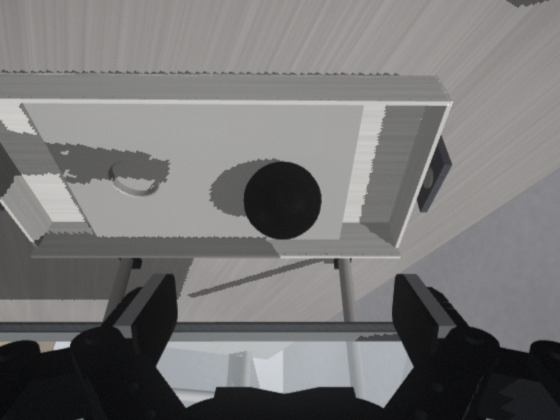

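```bash
python3 - <<'E'
from ov import *
d=np.load('w8.npy');im=cv2.imread('pics/w8.png')
g=np.zeros(d.shape,bool);g[155:245,235:330]=im[155:245,235:330].max(2)<60
cm=bot.camera_model('wrist');T=binT(*P1[:3]);E=cm['extrinsics']
(u0,v0),r0=cv2.minEnclosingCircle(np.argwhere(g)[:,::-1].astype(np.float32));print(u0,v0,r0)
g=cv2.erode(g.astype(np.uint8),np.ones((7,7)))>0
v,u=np.nonzero(g&(d>0));p=(unproj(cm,u,v,1.0)-E[:3,3])*d[v,u][:,None]+E[:3,3]
q=((p-T[:3,3])@T[:3,:3])*1e3
r=least_squares(lambda c:np.linalg.norm(q-c,axis=1)-30,[0,60,48],loss='soft_l1');print('ball in bin',r.x,np.std(r.fun))
vv,uu=np.mgrid[190:230:5,165:200:5];p=(unproj(cm,uu,vv,1.0)-E[:3,3])*d[vv,uu][...,None]+E[:3,3]
print('plane z',np.median(((p-T[:3,3])@T[:3,:3])[...,2]))
s=bot.observe();rel([.555,.331,.10],tool(.43,0),s);rel([.555,.331,.20],tool(.43,0),s)
rel([.57,.15,.22],tool(.43,0.2),s)
ov('pics/w8.png','pics/w8o.png',-0.5,-58.4,(90,140,240,100),3.3)
E
```

```text
281.7141418457031 199.9390869140625 38.75209045410156
ball in bin [ 3.01732567 59.79529731 44.22680598] 0.5413597799718834
plane z 0.021668933574529283
dp [-144.   103.4 -337.3] rot [ 0.0015  0.6503 -0.0024]
dp [-223.6  103.6 -276.7] rot [ 0.0015  0.6503 -0.0024]
dp [-136.3   41.4 -128.7] rot [ 0.0012  0.4503 -0.0026]
```

View pics/w8o.png

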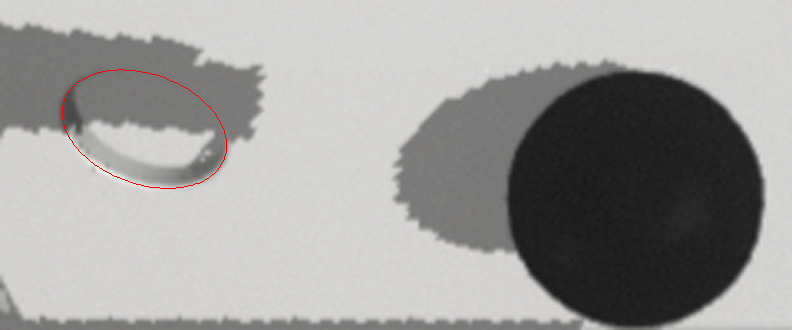

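>>> {"name": "send_rows", "arguments": {
  "moves": [
    {"dp": [-38,10,-20],"rot": [0,0.08,0],"hand": 85},
    {"dp": [-75,20,-45],"rot": [0,0.16,0],"hand": 85},
    {"dp": [-108,32,-76],"rot": [0,0.24,0],"hand": 85},
    {"dp": [-137,46,-112],"rot": [0,0.32,0],"hand": 85},
    {"dp": [-162,60,-150],"rot": [0,0.4,0],"hand": 85},
    {"dp": [-186,75,-190],"rot": [0,0.5,0],"hand": 85},
    {"dp": [-205,89,-230],"rot": [0,0.58,0],"hand": 85},
    {"dp": [-222,103,-270],"rot": [0,0.65,0],"hand": 85}
  ]
}}

```text
clock: 13.35
tool_pos: [0.5573, 0.3252, 0.2003]
tool_rot: [0.594, 0.382, 0.596, -0.382]
contact_force: [-0.7, 0.2, 0.0]
gripper_width: 0.994
```

>>> {"name": "send_rows", "arguments": {
  "moves": [
    {"dp": [10,0,-6],"rot": [0,0,0],"hand": 85},
    {"dp": [10,0,-6],"rot": [0,0,0],"hand": 85},
    {"dp": [10,0,-6],"rot": [0,0,0],"hand": 85},
    {"dp": [10,0,-6],"rot": [0,0,0],"hand": 85},
    {"dp": [10,0,-6],"rot": [0,0,0],"hand": 85},
    {"dp": [10,0,-6],"rot": [0,0,0],"hand": 85},
    {"dp": [10,0,-6],"rot": [0,0,0],"hand": 85},
    {"dp": [10,0,-6],"rot": [0,0,0],"hand": 85}
  ]
}}

```text
clock: 14.15
tool_pos: [0.5546, 0.3297, 0.1922]
tool_rot: [0.595, 0.382, 0.595, -0.381]
contact_force: [0.1, -0.7, -0.5]
gripper_width: 1.0
```

```bash
python3 - <<'E'
from ov import *
s=bot.observe();print(s['clock'],s['tool_pos'],s['contact_force'])
im,d=bot.get_image('wrist');cv2.imwrite('pics/w9.png',im[:,:,::-1]);balls('wrist')
rel([.555,.331,.09],tool(.43,0),s)
E
```

```text
14.15 [0.55461102 0.32974906 0.19219168] [ 0.14960815 -0.71256506 -0.52606524]
wrist p 0.72 box [244. 157.  77.  78.] cent 283.1 192.7 [0.5539 0.3303 0.035 ] circ 283.0 192.8 38.3 [0.5539 0.3302 0.035 ]
dp [102.2   0.8  -1. ] rot [ 0.0008  0.     -0.0004]
```

View pics/w9.png

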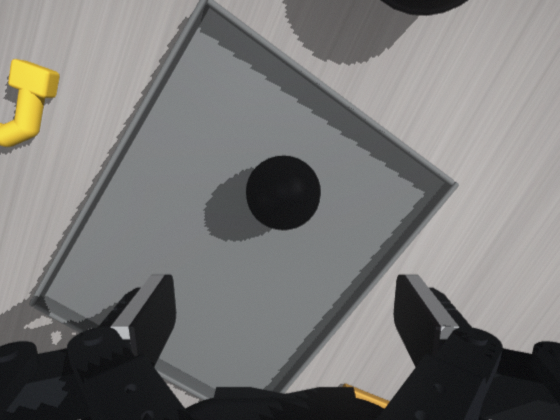

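>>> {"name": "send_rows", "arguments": {
  "force": 40,
  "moves": [
    {"dp": [35,-0.4,-0.7],"rot": [0,0,0],"hand": 85},
    {"dp": [75,-0.4,-0.7],"rot": [0,0,0],"hand": 85},
    {"dp": [110,-0.4,-0.7],"rot": [0,0,0],"hand": 85},
    {"dp": [135,-0.4,-0.7],"rot": [0,0,0],"hand": 85},
    {"dp": [152,-0.4,-0.7],"rot": [0,0,0],"hand": 85},
    {"dp": [163,-0.4,-0.7],"rot": [0,0,0],"hand": 85},
    {"dp": [167,-0.4,-0.7],"rot": [0,0,0],"hand": 85},
    {"dp": [167,-0.4,-0.7],"rot": [0,0,0],"hand": 85}
  ]
}}

```text
clock: 15.05
tool_pos: [0.5539, 0.3304, 0.0249]
tool_rot: [0.595, 0.381, 0.595, -0.382]
contact_force: [-0.5, -0.7, 1.0]
gripper_width: 0.996
```

>>> {"name": "send_rows", "arguments": {
  "moves": [
    {"dp": [0,0,0],"rot": [0,0,0],"hand": 80},
    {"dp": [0,0,0],"rot": [0,0,0],"hand": 72},
    {"dp": [0,0,0],"rot": [0,0,0],"hand": 64},
    {"dp": [0,0,0],"rot": [0,0,0],"hand": 50},
    {"dp": [0,0,0],"rot": [0,0,0],"hand": 50},
    {"dp": [0,0,0],"rot": [0,0,0],"hand": 50},
    {"dp": [0,0,0],"rot": [0,0,0],"hand": 50},
    {"dp": [0,0,0],"rot": [0,0,0],"hand": 50}
  ]
}}

```text
clock: 15.85
tool_pos: [0.5548, 0.3308, 0.026]
tool_rot: [0.596, 0.382, 0.595, -0.381]
contact_force: [-0.2, -0.6, 5.9]
gripper_width: 0.681
```

```bash
python3 - <<'E'
from fit import *
s=bot.observe();print(s['clock'],s['tool_pos'],s['contact_force'])
T=binT(*P1[:3]);c=tf(T,[-.0005,-.0584,.048]);Rg=tool(P1[2]+np.pi/2,.65)
tcp=c+Rg@np.array([.0095,0,0]);h=tcp-Rg[:,0]*.15;print(tcp,h);rel(h,Rg,s)
E
```

```text
15.85 [0.55477488 0.33084045 0.02603351] [-0.17055508 -0.60780553  5.90717282]
[ 0.53958371 -0.1672149   0.07003216] [ 0.50262639 -0.08430052  0.18944473]
dp [-164.  -220.4  355.4] rot [ 0.0105 -0.6502 -0.0059]
```

>>> {"name": "send_rows", "arguments": {
  "moves": [
    {"dp": [-15,0,0],"rot": [0,0,0],"hand": 50},
    {"dp": [-50,0,0],"rot": [0,0,0],"hand": 50},
    {"dp": [-92,-4,7],"rot": [0,0,0],"hand": 50},
    {"dp": [-130,-15,25],"rot": [0,-0.05,0],"hand": 50},
    {"dp": [-155,-32,52],"rot": [0,-0.1,0],"hand": 50},
    {"dp": [-164,-55,89],"rot": [0,-0.17,0],"hand": 50},
    {"dp": [-164,-79,127],"rot": [0,-0.24,0],"hand": 50},
    {"dp": [-164,-103,166],"rot": [0,-0.31,0],"hand": 50}
  ]
}}

```text
clock: 16.65
tool_pos: [0.5291, 0.1351, 0.19]
tool_rot: [0.681, 0.318, 0.496, -0.436]
contact_force: [0.2, -0.4, -2.4]
gripper_width: 0.677
```

```bash
python3 - <<'E'
from fit import *
s=bot.observe();print(s['clock'],s['tool_pos'],s['contact_force'],s['gripper_width'])
rel([ 0.50262639,-0.08430052,0.18944473],tool(P1[2]+np.pi/2,.65),s)
E
```

```text
16.65 [0.5291034  0.1351137  0.18998052] [ 0.15848209 -0.42926218 -2.41384853] 0.6765580193277027
dp [  58.3 -115.8  179. ] rot [ 0.0107 -0.3378 -0.006 ]
```

>>> {"name": "send_rows", "arguments": {
  "moves": [
    {"dp": [12,-23,36],"rot": [0.003,-0.07,0],"hand": 50},
    {"dp": [24,-47,72],"rot": [0.005,-0.14,0],"hand": 50},
    {"dp": [35,-70,108],"rot": [0.007,-0.2,0],"hand": 50},
    {"dp": [47,-93,144],"rot": [0.01,-0.27,0],"hand": 50},
    {"dp": [56,-110,171],"rot": [0.01,-0.32,-0.006],"hand": 50},
    {"dp": [58,-115.8,179],"rot": [0.01,-0.337,-0.006],"hand": 50},
    {"dp": [58,-115.8,179],"rot": [0.01,-0.337,-0.006],"hand": 50},
    {"dp": [58,-115.8,179],"rot": [0.01,-0.337,-0.006],"hand": 50}
  ]
}}

```text
clock: 17.45
tool_pos: [0.5034, -0.082, 0.1886]
tool_rot: [0.751, 0.243, 0.374, -0.487]
contact_force: [0.4, 0.6, -2.9]
gripper_width: 0.68
```

>>> {"name": "send_rows", "arguments": {
  "moves": [
    {"dp": [0,0,0],"rot": [0,0,0],"hand": 50},
    {"dp": [0,0,0],"rot": [0,0,0],"hand": 50},
    {"dp": [0,0,0],"rot": [0,0,0],"hand": 50},
    {"dp": [0,0,0],"rot": [0,0,0],"hand": 50},
    {"dp": [0,0,0],"rot": [0,0,0],"hand": 50},
    {"dp": [0,0,0],"rot": [0,0,0],"hand": 50},
    {"dp": [0,0,0],"rot": [0,0,0],"hand": 50},
    {"dp": [0,0,0],"rot": [0,0,0],"hand": 50}
  ]
}}

```text
clock: 18.25
tool_pos: [0.503, -0.0829, 0.1882]
tool_rot: [0.751, 0.242, 0.374, -0.488]
contact_force: [-0.0, 0.1, -2.2]
gripper_width: 0.68
```

```bash
python3 st.py; cat > held.py <<'E'
from ov import *
def held(pic,npy=None):
    im,d=bot.get_image('wrist');cv2.imwrite(pic,im[:,:,::-1])
    cm=bot.camera_model('wrist');s=bot.observe();Rt=R.from_quat(s['tool_rot'],scalar_first=True).as_matrix()
    gs=bot.regions_of('wrist','ball_a')
    for g in gs:
        if g['box'][1]+g['box'][3]<350: print('other',g['box']);continue
        v,u=np.nonzero(g['pixels']);print('held cent',u.mean(),v.mean())
        m=cv2.erode(g['pixels'].astype(np.uint8),np.ones((15,15)))>0
        v,u=np.nonzero(m&(d>0));E=cm['extrinsics'];p=(unproj(cm,u,v,1.0)-E[:3,3])*d[v,u][:,None]+E[:3,3]
        q=(p-s['tool_pos'])@Rt*1e3
        r=least_squares(lambda c:np.linalg.norm(q-c,axis=1)-30,[-10,0,0],loss='soft_l1');print('ball in tool by depth',r.x)
    return d,cm,s,Rt
E
python3 - <<'E'
from held import *
d,cm,s,Rt=held('pics/w10.png')
ov('pics/w10.png','pics/w10o.png',-0.5,-58.4,(160,140,240,100),3.3,cm=cm)
T=binT(*P1[:3]);E=cm['extrinsics']
vv,uu=np.mgrid[150:200:5,320:380:5];p=(unproj(cm,uu,vv,1.0)-E[:3,3])*d[vv,uu][...,None]+E[:3,3]
print('plane z',np.median(((p-T[:3,3])@T[:3,:3])[...,2]))
E
```

```text
18.25 [ 0.503  -0.0829  0.1882] ball in bin [-76.8 -56.9 177.9] Fbin [-0.4  0.1 -2.1]
other [397.2, 163.7, 87.4, 83.2]
held cent 284.4900243536905 300.9831397527164
ball in tool by depth [-6.8537902   0.61554411 -0.41403655]
other [0.0, 227.8, 53.9, 95.0]
plane z 0.024181145818465415
```

View pics/w10.png

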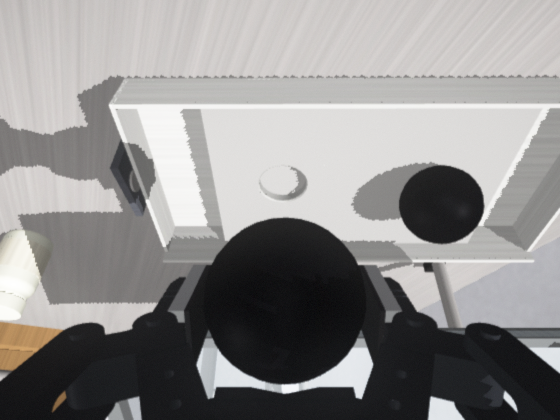

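View pics/w10o.png

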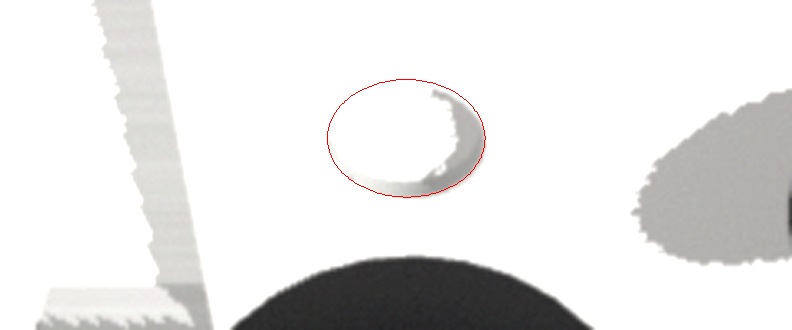

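```bash
python3 - <<'E'
from fit import *
s=bot.observe();off=(-.007,.0006,-.0004);b,T=inbin(s,off);Rt=R.from_quat(s['tool_rot'],scalar_first=True).as_matrix();M=Rt.T@T[:3,:3]
print(b,(M@(np.array([-.4,-58.4,58])-b)).round(1),(M@(np.array([-.4,-58.4,48])-b)).round(1))
E
```

```text
[-76.7 -56.9 174. ] [138.6  -1.4   7.6] [147.3  -1.4   2.6]
```

>>> {"name": "send_rows", "arguments": {
  "moves": [
    {"dp": [25,-1,1],"rot": [0,0,0],"hand": 50},
    {"dp": [60,-1.4,3],"rot": [0,0,0],"hand": 50},
    {"dp": [90,-1.4,5],"rot": [0,0,0],"hand": 50},
    {"dp": [112,-1.4,6],"rot": [0,0,0],"hand": 50},
    {"dp": [126,-1.4,7],"rot": [0,0,0],"hand": 50},
    {"dp": [134,-1.4,7.6],"rot": [0,0,0],"hand": 50},
    {"dp": [138,-1.4,7.6],"rot": [0,0,0],"hand": 50},
    {"dp": [138,-1.4,7.6],"rot": [0,0,0],"hand": 50}
  ]
}}

```text
clock: 19.15
tool_pos: [0.538, -0.165, 0.0827]
tool_rot: [0.751, 0.242, 0.374, -0.488]
contact_force: [-0.5, -0.9, -2.7]
gripper_width: 0.683
```

```bash
python3 - <<'E'
from held import *
d,cm,s,Rt=held('pics/w11.png')
off=(-.007,.0006,-.0004);b,T=inbin(s,off);Rt=R.from_quat(s['tool_rot'],scalar_first=True).as_matrix();M=Rt.T@T[:3,:3]
print(s['clock'],b,(T[:3,:3].T@s['contact_force']).round(1),(M@(np.array([-.4,-58.4,48])-b)).round(1))
ov('pics/w11.png','pics/w11o.png',-0.4,-58.4,(200,180,170,60),4.5,cm=cm)
E
```

```text
held cent 284.3669156580938 300.9693645990923
ball in tool by depth [-6.85449383  0.58221485 -0.44232047]
held cent 533.539173349784 273.2029611351018
ball in tool by depth [-12.03141398  68.03639783 -14.62885725]
19.2 [ -0.8 -58.1  58.9] [ 1.1 -0.2 -2.6] [ 9.6 -0.3 -5.1]
```

View pics/w11o.png

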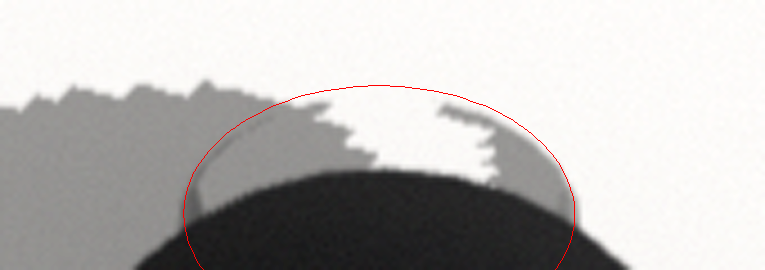

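>>> {"name": "send_rows", "arguments": {
  "moves": [
    {"dp": [1.5,-0.4,-0.5],"rot": [0,0,0],"hand": 50},
    {"dp": [3,-0.4,-1.4],"rot": [0,0,0],"hand": 50},
    {"dp": [4.5,-0.4,-2.3],"rot": [0,0,0],"hand": 50},
    {"dp": [6,-0.4,-3],"rot": [0,0,0],"hand": 50},
    {"dp": [7,-0.4,-3.5],"rot": [0,0,0],"hand": 50},
    {"dp": [8,-0.4,-4],"rot": [0,0,0],"hand": 50},
    {"dp": [8.7,-0.4,-4.4],"rot": [0,0,0],"hand": 50},
    {"dp": [8.7,-0.4,-4.4],"rot": [0,0,0],"hand": 50}
  ]
}}

```text
clock: 20.05
tool_pos: [0.5384, -0.1668, 0.0732]
tool_rot: [0.751, 0.242, 0.374, -0.488]
contact_force: [-0.8, -0.6, -2.2]
gripper_width: 0.677
```

```bash
sed -i 's/inbin(s)/inbin(s,(-.007,.0006,-.0004))/' st.py; python3 st.py
```

```text
20.05 [ 0.5384 -0.1668  0.0732] ball in bin [ -0.  -58.7  48.9] Fbin [-0.  -0.9 -2.3]
```

No contact yet; lower another 2.5 mm along the bin normal.

>>> {"name": "send_rows", "arguments": {
  "moves": [
    {"dp": [0.5,0,-0.3],"rot": [0,0,0],"hand": 50},
    {"dp": [1,0,-0.6],"rot": [0,0,0],"hand": 50},
    {"dp": [1.5,0,-0.9],"rot": [0,0,0],"hand": 50},
    {"dp": [2,0,-1.2],"rot": [0,0,0],"hand": 50},
    {"dp": [2.2,0,-1.3],"rot": [0,0,0],"hand": 50},
    {"dp": [2.2,0,-1.3],"rot": [0,0,0],"hand": 50},
    {"dp": [2.2,0,-1.3],"rot": [0,0,0],"hand": 50},
    {"dp": [2.2,0,-1.3],"rot": [0,0,0],"hand": 50}
  ]
}}

```text
clock: 20.85
tool_pos: [0.5391, -0.1678, 0.0721]
tool_rot: [0.751, 0.242, 0.373, -0.488]
contact_force: [-3.1, -0.8, 7.7]
gripper_width: 0.681
```

```bash
python3 st.py
```

```text
20.85 [ 0.5391 -0.1678  0.0721] ball in bin [  1.  -58.4  47.6] Fbin [ 0.4 -3.2  7.7]
```

>>> {"name": "send_rows", "arguments": {
  "force": 20,
  "moves": [
    {"dp": [0,0,0],"rot": [0,0,0],"hand": 50},
    {"dp": [0,0,0],"rot": [0,0,0],"hand": 50},
    {"dp": [0,0,0],"rot": [0,0,0],"hand": 58},
    {"dp": [0,0,0],"rot": [0,0,0],"hand": 62},
    {"dp": [0,0,0],"rot": [0,0,0],"hand": 66},
    {"dp": [0,0,0],"rot": [0,0,0],"hand": 72},
    {"dp": [0,0,0],"rot": [0,0,0],"hand": 80},
    {"dp": [0,0,0],"rot": [0,0,0],"hand": 80}
  ]
}}

```text
clock: 21.65
tool_pos: [0.5384, -0.167, 0.0705]
tool_rot: [0.751, 0.242, 0.374, -0.487]
contact_force: [-0.1, -0.4, -0.6]
gripper_width: 0.94
```

```bash
python3 st.py; python3 - <<'E'
from ov import *
im,d=bot.get_image('wrist');cv2.imwrite('pics/w12.png',im[:,:,::-1]);balls('wrist',.08)
E
```

```text
21.65 [ 0.5384 -0.167   0.0705] ball in bin [ -0.2 -58.7  46.2] Fbin [ 0.3 -0.2 -0.7]
wrist p 0.87 box [205. 226. 160. 166.] cent 284.6 307.0 [ 0.5369 -0.1619  0.08  ] circ 284.9 307.0 82.4 [ 0.537  -0.1618  0.08  ]
wrist p 0.77 box [507. 230.  53. 116.] cent 538.0 290.1 [ 0.6088 -0.1139  0.08  ] circ 551.7 287.5 55.0 [ 0.6111 -0.1106  0.08  ]
```

View pics/w12.png

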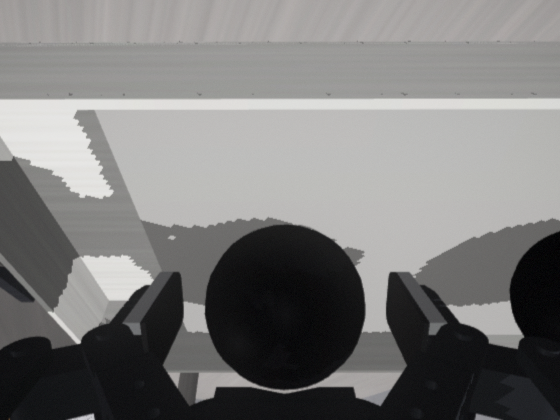

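>>> {"name": "send_rows", "arguments": {
  "moves": [
    {"dp": [-3,0,0],"rot": [0,0,0],"hand": 80},
    {"dp": [-10,0,0],"rot": [0,0,0],"hand": 80},
    {"dp": [-25,0,0],"rot": [0,0,0],"hand": 80},
    {"dp": [-50,0,0],"rot": [0,0,0],"hand": 80},
    {"dp": [-85,0,0],"rot": [0,0,0],"hand": 80},
    {"dp": [-120,0,0],"rot": [0,0,0],"hand": 80},
    {"dp": [-145,0,0],"rot": [0,0,0],"hand": 80},
    {"dp": [-150,0,0],"rot": [0,0,0],"hand": 80}
  ]
}}

```text
clock: 22.55
tool_pos: [0.503, -0.0828, 0.1934]
tool_rot: [0.752, 0.243, 0.373, -0.486]
contact_force: [0.1, 0.5, -0.0]
gripper_width: 0.937
```

>>> {"name": "send_rows", "arguments": {
  "moves": [
    {"dp": [0,0,0],"rot": [0,0,0],"hand": 80},
    {"dp": [0,0,0],"rot": [0,0,0],"hand": 80},
    {"dp": [0,0,0],"rot": [0,0,0],"hand": 80},
    {"dp": [0,0,0],"rot": [0,0,0],"hand": 80},
    {"dp": [0,0,0],"rot": [0,0,0],"hand": 80},
    {"dp": [0,0,0],"rot": [0,0,0],"hand": 80},
    {"dp": [0,0,0],"rot": [0,0,0],"hand": 80},
    {"dp": [0,0,0],"rot": [0,0,0],"hand": 80}
  ]
}}

```text
clock: 23.35
tool_pos: [0.5017, -0.0844, 0.1903]
tool_rot: [0.751, 0.242, 0.374, -0.488]
contact_force: [0.0, 0.5, -0.2]
gripper_width: 0.938
```

```bash
python3 - <<'E'
from ov import *
s=bot.observe();print(s['clock'],s['contact_force'])
im,d=bot.get_image('wrist');cv2.imwrite('pics/w13.png',im[:,:,::-1])
cm=bot.camera_model('wrist');T=binT(*P1[:3]);E=cm['extrinsics']
dark=(im.max(2)<60).astype(np.uint8);dark[255:]=0
n,l,st,c=cv2.connectedComponentsWithStats(dark)
W=lambda u,v:(((unproj(cm,u,v,1.0)-E[:3,3])*d[v,u][:,None]+E[:3,3])-T[:3,3])@T[:3,:3]*1e3
for i in range(1,n):
    if st[i,4]<2500: continue
    m=cv2.erode((l==i).astype(np.uint8),np.ones((7,7)))>0
    v,u=np.nonzero(m);q=W(u,v)
    r=least_squares(lambda x:np.linalg.norm(q-x,axis=1)-30,[q[:,0].mean(),q[:,1].mean(),45],loss='soft_l1');print(c[i],st[i],'bin',r.x.round(1),np.std(r.fun))
vv,uu=np.mgrid[130:160:5,320:360:5];print('plane',np.median(W(uu.ravel(),vv.ravel())[:,2]))
im,d=bot.get_image('top');cv2.imwrite('pics/t13.png',im[:,:,::-1])
im,d=bot.get_image('scene');cv2.imwrite('pics/s13.png',im[:,:,::-1])
E
```

```text
23.35 [ 0.01698696  0.54553452 -0.20495276]
[284.24893978 201.4836726 ] [ 246  163   77   78 4716] bin [  2.9 -58.5  46.9] 14.940468656473195
[443.11870363 201.22315502] [ 401  163   85   78 5122] bin [ 2.6 61.6 46.9] 15.62304768762333
plane 24.166125171600296
```

View pics/w13.png

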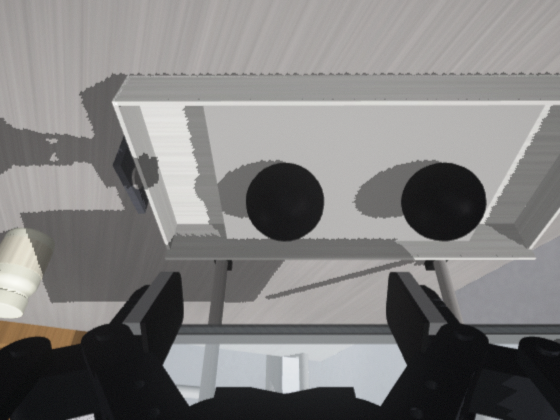

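View pics/s13.png

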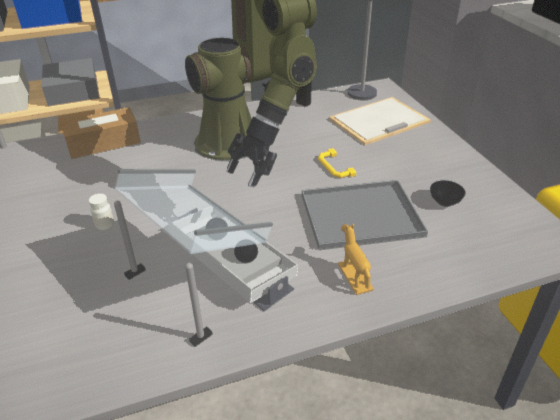

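Both balls sit symmetrically at (284,201) and (443,201), each 22.7 mm above the insert plane against the 23 mm expected for a seated ball. The tray is empty and the bystanders have not moved. I'm handing the job in.

```bash
python3 -c "
from bench import bot
print(bot.close_job())"
```

```text
the job is handed in; nothing more can be done
None
```

Both obsidian balls are in the insert's dimples and the job is handed in, after about 23.5 s on the clock. I gripped each ball at 40 N and brought it in from the bin's low front at about 37° from vertical. I lowered each one until about 10 N of contact force showed it was seated, then opened the fingers and backed straight out.

**Last checks from the wrist camera**
- **Position along the bin:** the balls are at y = -58.5 and +61.6 mm, so the insert is off-centre by d of about +1.6 mm.
- **Height:** both centres are 22.7 mm above the insert's top as measured. A seated ball is at 23 mm and one on the flat at 30 mm.
- **Robot:** it touches nothing; the contact force reads about 0.
- **Bystanders:** the horse, bottle, bowl and handle look unmoved by eye in the scene picture. I did not measure them.

**Where the checks disagreed**
- **Depth offset:** the camera's depth put the insert's top about 1 mm lower than the model, so I compared heights with the measured plane.
- **x position:** the depth fit put both balls at x of about +2.8 mm. The dimples measured about -0.5 mm and the tool about 0 to +1 mm while the balls were held. I put the difference down to depth and calibration error; all of these are well inside the 12 mm limit.
- **Scatter in the fits:** those last depth fits of the balls had a large scatter (about 15 mm) from stray pixels, handled with a robust fit.

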